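# Contact-check a battery pack in the toggle-clamp nest and hang the packs on the rail

### The arm

A 6-joint arm with a two-finger parallel gripper is mounted at the origin on the work surface. World frame = base frame: x ahead of the robot, y to its left, z up, the work surface at z = 0. Lengths are in mm, angles in rad, forces in N, time in s.
With the tool pointing down it reaches from about 250 to 775 mm from the base axis. Payload 4 kg.
Tool frame: the origin (TCP) lies on the centre line of the jaws, within the pads' length; the fingertips stand 22 mm ahead of it and the grasp point (between the pads) lies 3 mm ahead of it; z points along the fingers, y is the line along which they close (so a half turn about z gives the same grasp; the last joint's range is limited). The gripper opens to 85 mm and grips with 20 to 120 N. Pads are 22 mm wide; open, the fingers measure 114 mm over their backs; the gripper's body (76 mm by 85 mm) begins 54 mm behind the grasp point. The pads swing forward as they close: fully open they stand 13 mm farther back than shut.
Start: joints at [-1.282, 0.087, 1.371, -0, 1.684, -0.103], TCP at [210.017, -508.339, 253.341] pointing down, gripper open.
Joint ranges: [-3.1, 3.1], [-0.76, 2.03], [0.27, 2.55], [-1.08, 4.22], [0.17, 2.65], [-2.57, 2.57]. Speed limits (rad/s): [2.79, 2.79, 3.14, 3.14, 3.14, 3.14].

### API

Orientations are given as a unit quaternion [w, x, y, z].
In Python, from station import manip gives the robot as it stands.
- The arm moves only by the shell command python3 steer.py 'ROWS'. ROWS is a JSON list of rows, 1 to 8 of them, each of 7 numbers: the finger opening in mm, then dx, dy, dz in mm, then a rotation vector rx, ry, rz in rad; each row shifts and turns the commanded pose from where the row before left it, along the tool's axes as they then stand; what a row does not reach is not made up. A row lasts 1/10 s, in which the tool goes at most 50 mm and 0.15 rad, less where a joint would pass 70% of its speed; a pose out of reach is approached as far as the arm can. The fingers move at their own pace and stop on an object; the grip force is fixed at half the most. Time passes only in rows, so rows that do not move let the fingers close. It prints the time, the measured TCP pose, the force, the opening and the grip force at its end.
- manip.observe(): the state, without advancing time (a new reading comes with each control period).
- manip.camera(name): name is "side" or "top" or "wrist"; returns a dict with "pixels" (420x560x3 uint8, red, green, blue), "camera_matrix" (3x3 intrinsics, pixels), "cam_to_world" (4x4, takes a point from camera to world coordinates). Camera axes: x right, y down, z forward; pixel columns grow to the right and rows downward; lengths in mm; the calibration is good to about 2 mm. A picture is of the moment at which its call begins. There is no depth.
- manip.finish_job(): hands the job in; it is judged then, once.
The state is a dict: "time": time; "q": joint angles; "dq": joint speeds; "joint_torque": joint torques, N m; "ee_pos": TCP position; "tool_rot": TCP orientation; "ft_force": force on the tool from outside, world axes, zero at the start; "moment": the same for the moment, N m; "gripper_width": finger opening in mm; "gripper_force": force on a finger pad.
Only numpy, scipy, OpenCV 4.12 (cv2) and the standard library are available. Lean on these libraries where they do the work, as an engineer would, in place of code of your own. Each camera call takes 0.05 s, during which the arm holds its last target. There are 200 camera calls.

### The job

The red-banded battery pack still needs its contact check: seat it fully home in the check nest, swing the toggle clamp over centre so that it locks against the pack, then swing the clamp right back and take the pack out. Hang that pack and every green-banded pack on the rail: hook each on at the bare end and slide it along until the whole pack is past the yellow mark. Leave the clamp open, all packs hanging still, and the jar, tissue box and mug where they are.

Things in the scene. Friction and masses are not known exactly. Their poses are not given: they have to be found in the camera images.
- pack_red: yellow battery pack with red band, grip tab, black foot, about 0.32 kg, most of it low down, body 76 x 34 x 50 mm (x, y, z), standing on the counter, steel hook on top. Origin: centre of underside, z up; +x is the way the hook's mouth faces, at first away from the robot within 0.35 rad. Tab for gripping from above: 12 mm thick in x, 26 wide in y, z 108 to 144 mm, centred. Hook: see pack_red_hook.
- pack_red_hook (a point): middle of the underside of the red pack's hook bar, 102 mm above the pack's origin; all packs are alike. Inverted J, 20 mm wide in y: 6 mm spine at x -16 to -10, bar z 102 to 108, tip at x 10 to 16 hanging down to z 84 mm (pack frame). A rod enters from +x between the pack's top (z 50) and the tip (z 84), then seats up in the 20 mm wide hook as the pack is lowered.
- pack_g1: yellow battery pack with green band, grip tab, black foot, about 0.32 kg, most of it low down, body 76 x 34 x 50 mm (x, y, z), standing on the counter, steel hook on top. Origin: centre of underside, z up; +x is the way the hook's mouth faces, at first away from the robot within 0.35 rad. Tab for gripping from above: 12 mm thick in x, 26 wide in y, z 108 to 144 mm, centred. Two or three present.
- pack_g2: yellow battery pack with green band, grip tab, black foot, about 0.32 kg, most of it low down, body 76 x 34 x 50 mm (x, y, z), standing on the counter, steel hook on top. Origin: centre of underside, z up; +x is the way the hook's mouth faces, at first away from the robot within 0.35 rad. Tab for gripping from above: 12 mm thick in x, 26 wide in y, z 108 to 144 mm, centred. Two or three present.
- pack_g3: yellow battery pack with green band, grip tab, black foot, about 0.32 kg, most of it low down, body 76 x 34 x 50 mm (x, y, z), standing on the counter, steel hook on top. Origin: centre of underside, z up; +x is the way the hook's mouth faces, at first away from the robot within 0.35 rad. Tab for gripping from above: 12 mm thick in x, 26 wide in y, z 108 to 144 mm, centred. Two or three present.
- nest: fixed check nest: blue base plate 210 x 80 x 20 mm (x -60 to +150, y +-40) with an aluminium-walled pocket and a toggle clamp. Origin: under the centre of the pocket, on the counter; +x points from the pocket to the clamp.
- nest_seat (a point): centre of the pocket's floor, 20 mm above the counter. Pocket 81 (x) x 39 (y) mm inside, walls 6 mm thick, 15 mm high, but 40 at the -x end (backstop) and 6 at the +x end, for one pack lengthwise, facing either way. A seated pack's origin comes here; the clamp pushes it up to 2.5 mm to -x.
- clamp_handle (a joint): toggle clamp handle (rad), handle and arm in one piece: 0 = swung right back, handle leaning 1.05 from upright to nest +x (lean = 1.05 - value), arm raised clear; 1.00 = arm level, dead centre; 1.10 = end stop, locked over centre. The sprung tip meets a seated pack at about 0.64. Pushing the knob over takes 3 to 10 N; short of 0.64 it stays where left.
- clamp_knob (a point): centre of the red ball knob, 24 mm in diameter, at the handle's end, 110 mm from its hinge.
- clamp_hinge (a point): hinge of the clamp, 100 mm in x from the pocket's centre and 40 mm above the counter; its axis is nest y. The handle swings in the nest's x-z plane, from the +x side up to upright.
- clamp_pad: black rubber roller tip, 14 mm in diameter, 16 mm wide, of the clamp arm, 61 mm from the hinge on a spring plunger (2 N per mm). Origin: its centre. When the clamp locks it presses the +x end face of the seated pack, about 20 mm above the pocket floor, towards the backstop.
- rail: fixed stand: steel rail 12 mm in diameter along y, top 175 mm above the counter, on posts at y +-132 mm (16 x 10 mm, tops at 170). Origin: on the counter under the rail's middle; +y towards the bare end. A hung pack's underside is at z 73 mm.
- rail_entry (a point): top of the rail at the middle of its bare part (y = +85 mm; the bare part runs from y = 37 to 127 mm).
- rail_mark (a point): top of the rail at the +y edge of the 8 mm wide yellow mark, y = +37.5 mm; past it means towards -y. From here to the -y post a 4 mm keeper plate hangs under the rail to z 133 mm: too deep to enter a hook's mouth sideways, so hooks go on at the bare part and slide along; hung packs clear it by 10 mm.
- rail_end (a point): top of the rail at the inner face of the -y post, y = -127.5 mm. Between mark and end there is room for four packs side by side (4 x 34 mm in 165 mm).
- jar: green jar, 66 mm diameter, 85 mm high, bystander. Origin at the centre of its underside.
- tissue_box: lilac box 110 x 200 x 60 mm, bystander. Origin at the centre of its underside.
- mug: white mug, 76 mm diameter, 85 mm high, bystander. Origin at the centre of its underside.

How it is judged (in metres and radians):
On the way, in this order (a step that is already met when the one before it is completed fails the run):
1. the red pack sits fully home in the nest and the clamp is locked over centre on it (x of pack_red in the frame of nest_seat between -0.006 and 0.006 m and y of pack_red in the frame of nest_seat between -0.006 and 0.006 m and z of pack_red in the frame of nest_seat between -0.004 and 0.004 m and value of joint clamp_handle above 1.03 rad and contact force between clamp_pad and pack_red above 3 N), for 0.3 s.
2. the clamp has been swung right back with the red pack still in the nest (x of pack_red in the frame of nest_seat between -0.006 and 0.006 m and y of pack_red in the frame of nest_seat between -0.006 and 0.006 m and z of pack_red in the frame of nest_seat between -0.004 and 0.004 m and value of joint clamp_handle below 0.3 rad), for 0.2 s.
At the end, for the whole second after the job is handed in: Every pack present hangs from the rail by its hook, upright within 0.25 rad and at rest (under 0.03 m/s), its middle at least 10 mm past the +y edge of the yellow mark on the keeper side; underside 62 to 84 mm above the counter; the clamp handle is swung back below 0.3 rad (x of pack_red in the frame of rail between -0.025 and 0.025 m and z of pack_red in the frame of rail between 0.062 and 0.084 m and y of each of pack_red, pack_g1, pack_g2, pack_g3 in the frame of rail_mark below -0.01 m and y of each of pack_red, pack_g1, pack_g2, pack_g3 in the frame of rail_end above 0 m and angle between each of pack_red, pack_g1, pack_g2, pack_g3's own z axis and vertical below 0.25 rad and linear speed of each of pack_red, pack_g1, pack_g2, pack_g3 below 0.03 m/s and x of pack_g1 in the frame of rail between -0.025 and 0.025 m and z of pack_g1 in the frame of rail between 0.062 and 0.084 m and x of pack_g2 in the frame of rail between -0.025 and 0.025 m and z of pack_g2 in the frame of rail between 0.062 and 0.084 m and x of pack_g3 in the frame of rail between -0.025 and 0.025 m and z of pack_g3 in the frame of rail between 0.062 and 0.084 m and value of joint clamp_handle below 0.3 rad); the robot touches nothing.
It fails at once if the jar is moved by more than 40 mm (distance of jar from where it was at the start of the episode above 0.04 m).
It fails at once if the tissue box is moved by more than 40 mm (distance of tissue_box from where it was at the start of the episode above 0.04 m).
It fails at once if the mug is moved by more than 40 mm (distance of mug from where it was at the start of the episode above 0.04 m).
Of pack_g1, pack_g2, pack_g3 only 2 to 3 are there at a start; the rules pass over those that are not, and their reading is None.
At some moment in a run one of pack_g1, pack_g2, pack_g3 may be knocked a few centimetres aside while the robot is not near it.
It also fails if it takes over 208 s, if anything falls off the work surface, if the arm or the gripper's body presses on something with over 40 N, if the wrist force passes 120 N, or if a joint passes its speed limit or range.

## Working session

There is one attempt and no reset: what is moved stays moved. The work goes in short steps, Python scripts to look and compute and a shell command to move; the robot and the scene stay as the last step left them, time stands still between calls to the robot, and variables do not carry over. Pictures are saved under pics/ and viewed, at most 14 in all, crops included, and the job is handed in when it is done.

```bash
ls; mkdir -p pics
python3 - <<'E'
from station import manip
import cv2, numpy as np
s=manip.observe(); print(s['time'],s['ee_pos'],s['tool_rot'],s['gripper_width'])
for n in('top','side'):
    c=manip.camera(n); cv2.imwrite(f'pics/{n}0.png',c['pixels'][:,:,::-1]); np.savez(f'{n}0.npz',**c)
    print(n,c['camera_matrix'].round(1).tolist(),c['cam_to_world'].round(3).tolist())
E
```

```text
pics
station.py
steer.py
0.0 [ 209.87716461 -507.88610625  252.1190325 ] [-1.11227516e-03  9.80870969e-01  1.94655837e-01 -1.04805797e-04] 85.49358464351644
top [[527.3, 0.0, 286.5], [0.0, 527.3, 217.1], [0.0, 0.0, 1.0]] [[-0.007, -0.997, 0.077, 428.454], [-1.0, 0.006, -0.011, -27.647], [0.011, -0.077, -0.997, 1586.49], [0.0, 0.0, 0.0, 1.0]]
side [[392.9, 0.0, 279.2], [0.0, 392.9, 211.3], [0.0, 0.0, 1.0]] [[-0.969, -0.186, 0.163, 393.547], [-0.247, 0.737, -0.629, 564.069], [-0.003, -0.65, -0.76, 881.957], [0.0, 0.0, 0.0, 1.0]]
```

View pics/top0.png

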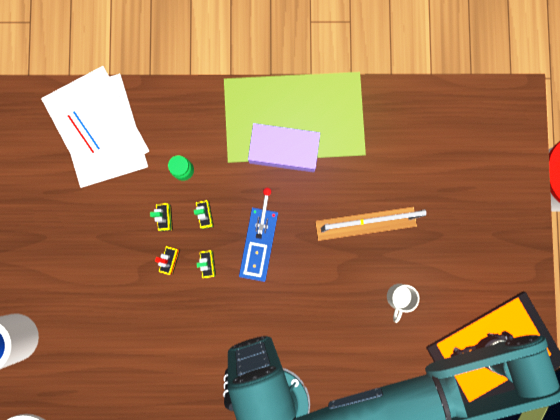

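View pics/side0.png

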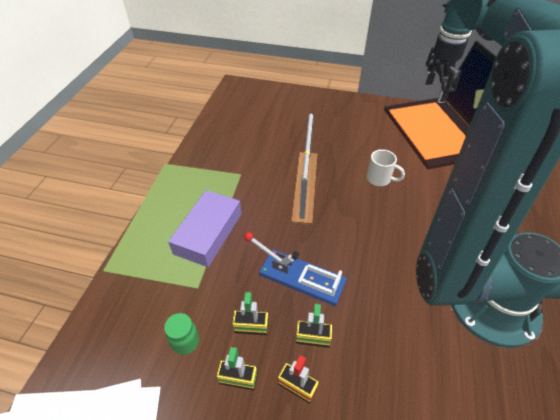

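The top view shows red pack at ~(167,260), greens at (160,217), (203,214), (205,264), nest pocket at (255,258), knob at (267,191), and the rail from (322,229) to (425,213). The side view agrees. I'll zoom in on the rail and the nest/packs.

Run:
```python
import cv2, numpy as np
t=cv2.imread('pics/top0.png'); s=cv2.imread('pics/side0.png')
a=cv2.resize(t[180:290,140:290],(545,400),interpolation=cv2.INTER_CUBIC)
b=cv2.resize(t[195:250,305:440],(785,320),interpolation=cv2.INTER_CUBIC)[:190*2]
b=cv2.resize(t[200:246,310:435],(500,184),interpolation=cv2.INTER_CUBIC)
c=cv2.resize(s[105:230,270:335],(208,400),interpolation=cv2.INTER_CUBIC)
o=np.zeros((590,760,3),np.uint8); o[:400,:545]=a; o[:400,550:758]=c; o[402:586,:500]=b
cv2.imwrite('pics/z1.png',o)
```

```text
(no output)
```

View pics/z1.png

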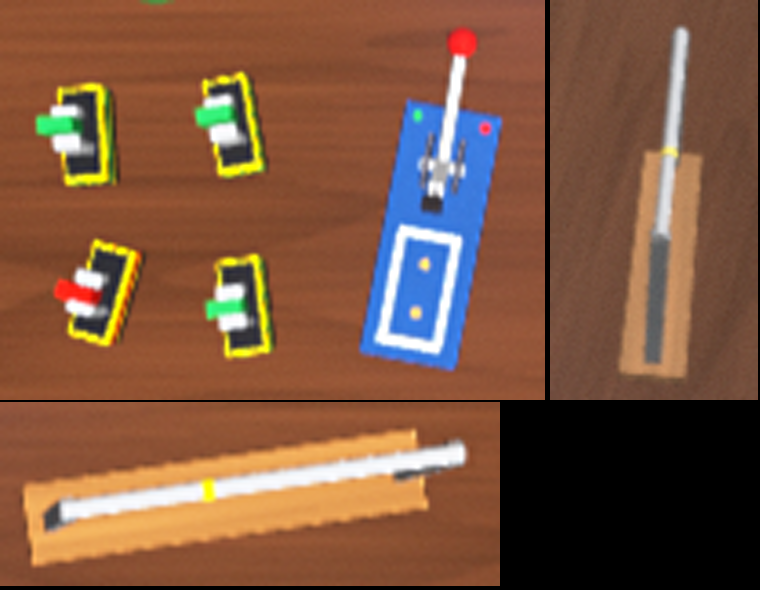

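```bash
cat > h.py <<'E'
import cv2, numpy as np
from station import manip
from scipy.spatial.transform import Rotation as R
def shot(name,fn=None):
    c=manip.camera(name)
    if fn: cv2.imwrite(f'pics/{fn}.png',c['pixels'][:,:,::-1]); np.savez(f'{fn}.npz',**c)
    return c
def load(fn): return dict(np.load(fn+'.npz'))
def ray(c,uv):
    uv=np.atleast_2d(uv).astype(float); T=c['cam_to_world']
    d=np.c_[uv,np.ones(len(uv))]@np.linalg.inv(c['camera_matrix']).T@T[:3,:3].T
    return T[:3,3],d
def plane(c,uv,z):
    o,d=ray(c,uv); return o+d*((z-o[2])/d[:,2])[:,None]
def tri(c1,u1,c2,u2):
    o1,d1=ray(c1,u1);o2,d2=ray(c2,u2);d1=d1[0];d2=d2[0]
    A=np.c_[d1,-d2];t=np.linalg.lstsq(A,o2-o1,rcond=None)[0]
    p,q=o1+t[0]*d1,o2+t[1]*d2
    return (p+q)/2,np.linalg.norm(p-q)
def proj(c,P):
    T=np.linalg.inv(c['cam_to_world']);p=(np.atleast_2d(P)@T[:3,:3].T+T[:3,3])@c['camera_matrix'].T
    return p[:,:2]/p[:,2:]
def mask(c,col):
    h=cv2.cvtColor(c['pixels'],cv2.COLOR_RGB2HSV);H,S,V=[h[...,i].astype(int) for i in range(3)]
    m={'green':(H>45)&(H<80)&(S>110)&(V>60),'red':((H<6)|(H>174))&(S>170)&(V>110),'yellow':(H>22)&(H<34)&(S>150)&(V>110),
       'blue':(H>100)&(H<125)&(S>120)&(V>60),'white':(S<50)&(V>170)}[col]
    return m.astype(np.uint8)
def blobs(c,col,amin=15,amax=1e9):
    n,l,st,ce=cv2.connectedComponentsWithStats(mask(c,col))
    return [(ce[i],st[i],l==i) for i in range(1,n) if amin<=st[i,4]<=amax]
def state():
    s=manip.observe();Q=s['tool_rot'];r=R.from_quat([Q[1],Q[2],Q[3],Q[0]]);M=r.as_matrix()
    return s,np.array(s['ee_pos']),M
def go(target,yaw):
    """shift in tool axes to reach target with tool straight down, tool x at angle yaw; rotation first as rotvec"""
    s,p,M=state();c,sn=np.cos(yaw),np.sin(yaw)
    G=np.array([[c,sn,0],[sn,-c,0],[0,0,-1]])
    d=np.array(target)-p
    print('t',round(s['time'],2),'p',p.round(1),'yaw',np.arctan2(M[1,0],M[0,0]).round(4),'shift(tool now)',(M.T@d).round(1),'shift(tool after)',(G.T@d).round(1),'rv',R.from_matrix(M.T@G).as_rotvec().round(3),'w',round(s['gripper_width'],1),'f',np.round(s['ft_force'],1))
E
python3 - <<'E'
from h import *
t=load('top0');s=load('side0')
for col in('green','red','yellow','blue'):
  for n,c in(('t',t),('s',s)):
    print(n,col,[(b[0].round(1).tolist(),b[1].tolist()) for b in blobs(c,col,8,3000)])
print(plane(t,[[167,260],[160,217],[203,214],[205,264]],140).round(0))
print('pocket',plane(t,[255,258],20).round(),'rail',plane(t,[[322,229],[362,222],[425,213]],175).round(),'knob',plane(t,[267,191],95).round(), 'mug',plane(t,[403,297],85),'jar',plane(t,[180,166],85))
E
```

```text
t green [([180.4, 167.5], [168, 155, 26, 26, 493]), ([198.9, 211.4], [194, 209, 12, 6, 51]), ([155.6, 214.1], [150, 212, 13, 6, 61]), ([170.0, 223.5], [170, 220, 1, 8, 8]), ([201.4, 264.2], [197, 262, 11, 6, 41])]
s green [([247.5, 300.3], [245, 293, 6, 17, 87]), ([316.6, 311.8], [314, 305, 6, 18, 71]), ([181.2, 332.9], [165, 314, 33, 39, 973]), ([238.3, 327.5], [234, 327, 10, 2, 12]), ([252.9, 328.4], [249, 328, 9, 2, 12]), ([232.3, 356.5], [228, 348, 9, 19, 125]), ([249.0, 384.8], [245, 384, 9, 2, 9])]
t red [([80.3, 133.5], [68, 116, 25, 36, 50]), ([554.7, 171.5], [549, 142, 11, 60, 521]), ([266.8, 191.1], [263, 187, 9, 9, 56]), ([160.5, 260.0], [155, 257, 13, 7, 52])]
s red [([248.2, 235.7], [245, 232, 8, 8, 44]), ([299.5, 364.3], [295, 356, 11, 19, 124])]
t yellow [([205.5, 215.1], [196, 200, 17, 29, 121]), ([165.9, 218.8], [158, 203, 12, 28, 105]), ([157.7, 204.8], [156, 204, 5, 4, 12]), ([361.7, 221.8], [361, 219, 3, 6, 14]), ([169.3, 260.3], [159, 246, 18, 29, 111]), ([208.5, 263.6], [200, 250, 15, 28, 109]), ([491.7, 327.0], [438, 299, 100, 58, 1969]), ([478.3, 382.0], [456, 368, 51, 33, 873])]
s yellow [([248.5, 325.0], [233, 323, 34, 5, 76]), ([314.0, 336.5], [297, 333, 35, 7, 82]), ([293.4, 383.6], [278, 363, 36, 34, 102]), ([233.8, 379.1], [217, 371, 35, 13, 91])]
t blue [([86.0, 130.0], [73, 112, 26, 37, 68]), ([259.3, 239.6], [239, 208, 39, 73, 1029]), ([255.1, 259.1], [247, 246, 17, 27, 288]), ([1.2, 345.5], [0, 334, 4, 24, 76])]
s blue [([298.1, 279.4], [260, 256, 86, 49, 1086]), ([319.0, 278.7], [304, 270, 30, 19, 229])]
[[425. 283. 140.]
 [543. 303. 140.]
 [550. 186. 140.]
 [413. 179. 140.]]
pocket [[429.  49.  20.]] rail [[ 505. -139.  175.]
 [ 523. -246.  175.]
 [ 547. -417.  175.]] knob [[619.  11.  95.]] mug [[ 316.02416492 -372.62904241   85.        ]] jar [[693.73251555 260.30623836  85.        ]]
```

```bash
python3 steer.py '[[85,0,0,-20,0,0,-0.147],[85,0,0,-20,0,0,-0.147],[85,0,0,-20,0,0,-0.147],[85,0,0,-20,0,0,-0.147],[85,0,0,-20,0,0,-0.147],[85,0,0,-20,0,0,-0.147],[85,0,0,-10,0,0,-0.147],[85,0,0,0,0,0,-0.147]]'
python3 -c "
from h import *
go([440,60,380],np.pi/2)"
```

```text
time: 0.9
ee_pos: [210.1, -508.7, 385.2]
tool_rot: [0.001, 0.706, 0.708, -0.001]
ft_force: [-0.9, 0.4, -1.3]
gripper_width: 85.1
gripper_force: 0.0
t 0.9 p [ 210.1 -508.7  385.2] yaw 1.5739 shift(tool now) [568.  231.6   3.7] shift(tool after) [568.7 229.9   5.2] rv [0.001 0.003 0.003] w 85.1 f [-0.9  0.4 -1.3]
```

```bash
python3 steer.py '[[85,46,19,0,0,0,0],[85,46,19,0,0,0,0],[85,46,19,0,0,0,0],[85,46,19,0,0,0,0],[85,46,19,0,0,0,0],[85,46,19,0,0,0,0],[85,0,0,0,0,0,0]]'
python3 -c "
from h import *
go([440,60,380],np.pi/2)
c=shot('wrist','w1'); print(c['cam_to_world'].round(2),c['camera_matrix'])
print(plane(c,[[280,210],[0,0],[559,0],[559,419],[0,419]],175).round())"
```

```text
time: 1.6
ee_pos: [326.3, -227.8, 384.0]
tool_rot: [0.001, 0.705, 0.709, 0.001]
ft_force: [-0.3, -0.4, 0.3]
gripper_width: 84.8
gripper_force: 0.0
t 1.6 p [ 326.3 -227.8  384. ] yaw 1.5773 shift(tool now) [287.1 115.5   4.5] shift(tool after) [287.8 113.7   4. ] rv [ 0.002 -0.001  0.006] w 84.8 f [-0.3 -0.4  0.3]
[[ 1.0000e+00  1.0000e-02  0.0000e+00  3.2503e+02]
 [ 1.0000e-02 -9.5000e-01 -3.2000e-01 -1.4586e+02]
 [ 0.0000e+00  3.2000e-01 -9.5000e-01  5.0393e+02]
 [ 0.0000e+00  0.0000e+00  0.0000e+00  1.0000e+00]] [[292.32325687   0.         277.19114663]
 [  0.         292.32325687 203.61932652]
 [  0.           0.           1.        ]]
[[ 330. -264.  175.]
 [  59.  -52.  175.]
 [ 596.  -47.  175.]
 [ 774. -612.  175.]
 [-106. -616.  175.]]
```

View pics/w1.png

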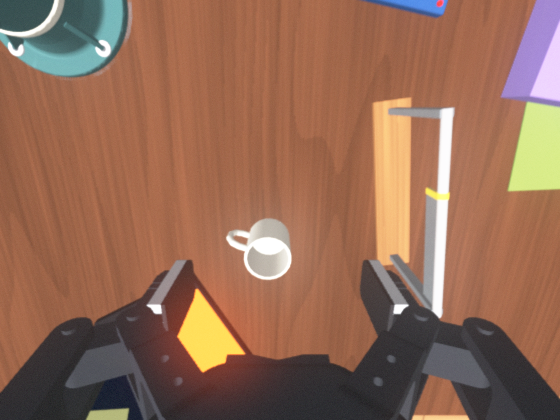

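The wrist view shows the rail: +y post at ~(450,112), yellow mark at (437,193), −y end at (437,312), and the mug at (268,245). I'll move to a spot that sees the nest and all the packs.

```bash
python3 steer.py '[[85,43,19,0,0,0,0],[85,43,19,0,0,0,0],[85,43,19,0,0,0,0],[85,43,19,0,0,0,0],[85,43,19,0,0,0,0],[85,43,19,0,0,0,0],[85,43,19,0,0,0,0],[85,43,19,0,0,0,0]]'
python3 steer.py '[[85,0,0,0,0,0,0],[85,0,0,0,0,0,0]]'
python3 -c "
from h import *
go([480,120,380],np.pi/2)
c=shot('wrist','w2')
for col in('green','red','yellow','white'):
  print(col,[(b[0].round(1).tolist(),b[1].tolist()) for b in blobs(c,col,60)])
"
```

```text
time: 2.45
ee_pos: [479.1, 111.2, 382.6]
tool_rot: [0.0, 0.709, 0.705, -0.001]
ft_force: [1.0, -0.7, 0.8]
gripper_width: 84.9
gripper_force: 0.0
time: 2.65
ee_pos: [478.6, 110.3, 381.9]
tool_rot: [-0.001, 0.708, 0.706, -0.001]
ft_force: [0.4, -0.6, -0.3]
gripper_width: 84.9
gripper_force: 0.0
t 2.65 p [478.6 110.3 381.9] yaw 1.5679 shift(tool now) [9.7 1.4 1.9] shift(tool after) [9.7 1.4 1.9] rv [-0.003  0.001 -0.003] w 84.9 f [ 0.4 -0.6 -0.3]
green [([436.0, 46.2], [400, 17, 73, 59, 3085]), ([328.3, 24.1], [304, 22, 51, 5, 69]), ([344.0, 100.0], [336, 88, 17, 24, 317]), ([221.8, 107.3], [215, 96, 14, 23, 222])]
red [([227.1, 7.4], [219, 0, 17, 19, 233]), ([369.8, 230.4], [363, 225, 15, 13, 114])]
yellow [([242.8, 31.7], [208, 15, 60, 28, 120]), ([331.3, 20.9], [304, 17, 57, 8, 144]), ([328.0, 26.1], [302, 24, 52, 5, 69]), ([256.4, 102.5], [247, 92, 14, 25, 61])]
white [([240.0, 10.1], [234, 0, 13, 24, 208]), ([324.6, 4.2], [321, 0, 16, 14, 80]), ([329.1, 102.0], [321, 93, 16, 18, 231]), ([234.7, 106.3], [230, 98, 11, 18, 152]), ([243.0, 195.2], [213, 175, 64, 40, 951]), ([38.6, 183.3], [31, 177, 15, 14, 120]), ([445.8, 244.2], [402, 190, 95, 113, 6822]), ([325.7, 216.5], [290, 203, 73, 28, 504]), ([8.4, 242.7], [0, 216, 15, 53, 244]), ([57.7, 251.4], [52, 246, 12, 12, 89]), ([155.4, 308.0], [147, 304, 15, 10, 103]), ([399.1, 307.9], [393, 304, 16, 10, 107]), ([204.1, 364.5], [196, 361, 18, 10, 89])]
```

View pics/w2.png

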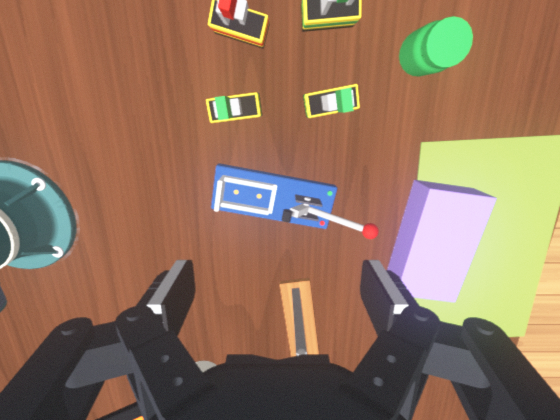

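The view shows the nest: pocket at ~(247,195), two gold floor dots at (236,192) and (259,196), knob at (370,230). Two green packs are at (233,107) and (332,101), with the red and third green packs cut off at the top edge.

```bash
cat >> h.py <<'E'
def nestfit(c,zs=20,roi=None):
    h=cv2.cvtColor(c['pixels'],cv2.COLOR_RGB2HSV).astype(int)
    # plate
    n,l,st,ce=cv2.connectedComponentsWithStats(cv2.morphologyEx(mask(c,'blue'),cv2.MORPH_CLOSE,np.ones((3,3))))
    g=[i for i in range(1,n) if 300<st[i,4]]
    exp=proj(c,[470,40,20])[0]
    i=min(g,key=lambda i:np.hypot(*(ce[i]-exp)))
    x,y,w,hh=st[i,:4]
    sub=h[y:y+hh,x:x+w]; m=((sub[...,0]>10)&(sub[...,0]<30)&(sub[...,1]>60)&(sub[...,2]>120)).astype(np.uint8)
    n2,l2,s2,c2=cv2.connectedComponentsWithStats(m)
    dots=[c2[k]+[x,y] for k in range(1,n2) if s2[k,4]>=3]
    pts=np.argwhere(l==i)[:,::-1]
    P=plane(c,pts,zs)[:,:2].astype(np.float32)
    return dots,cv2.minAreaRect(P),(x,y,w,hh)
E
python3 -c "
from h import *
w=load('w2');t=load('top0')
d,r,bb=nestfit(w);print(d,r,bb);print(plane(w,d,20).round(1))
d2,r2,bb=nestfit(t);print(d2,r2,bb)
if len(d2):print(plane(t,d2,20).round(1))
k=[b for b in blobs(w,'red',60) if abs(b[0][0]-370)<10][0][0]
kt=[b for b in blobs(t,'red',30) if abs(b[0][0]-267)<5][0][0]
print(k,kt,tri(w,k,t,kt),plane(w,k,95),plane(t,kt,95))
g=[b[0] for b in blobs(w,'green',100,1000)];gt=[[198.9,211.4],[201.4,264.2]]
print(g,[tri(w,g[0],t,gt[0]),tri(w,g[1],t,gt[1])])
"
```

```text
[array([235.71428571, 191.5       ]), array([258.61538462, 195.61538462])] ((469.69635009765625, 41.39740753173828), (78.14337921142578, 206.1924285888672), 79.41462707519531) (np.int32(212), np.int32(165), np.int32(125), np.int32(56))
[[405.7  52.1  20. ]
 [444.9  44.7  20. ]]
[array([256.6, 252.2]), array([254. , 265.5])] ((470.4386901855469, 39.40248107910156), (79.03036499023438, 208.26849365234375), 79.10469818115234) (np.int32(239), np.int32(208), np.int32(39), np.int32(73))
[[446.   44.   20. ]
 [406.8  51.8  20. ]]
[369.78947368 230.36842105] [266.82142857 191.14285714] (array([618.63449188,  11.10200016,  91.4118285 ]), np.float64(0.5184957788227771)) [[617.16689045  12.59737026  95.        ]] [[618.41570189  11.116183    95.        ]]
[array([343.97160883, 100.02208202]), array([221.76126126, 107.34684685])] [(array([558.40162825, 198.45085242, 127.29076085]), np.float64(0.9674050486497319)), (array([412.60925154, 189.64274132, 139.45547775]), np.float64(1.1593397678945112))]
```

```bash
python3 steer.py '[[60,43,-13,15,0,0,0],[60,43,-13,15,0,0,0],[60,43,-13,15,0,0,0],[60,0,0,0,0,0,0],[60,0,0,0,0,0,0]]'
python3 -c "
from h import *
c=shot('wrist','w3');go([425,245,330],np.pi/2)
for col in('green','red','yellow'):
  print(col,[(b[0].round(1).tolist(),b[1].tolist()) for b in blobs(c,col,60)])
"
```

```text
time: 3.2
ee_pos: [439.2, 238.7, 338.2]
tool_rot: [0.0, 0.708, 0.706, -0.0]
ft_force: [0.5, -1.0, 0.1]
gripper_width: 60.2
gripper_force: 0.0
t 3.25 p [439.8 238.3 338.8] yaw 1.5655 shift(tool now) [  6.7 -14.8   8.8] shift(tool after) [  6.7 -14.8   8.8] rv [ 0.001  0.001 -0.005] w 60.4 f [ 0.   0.7 -0.6]
green [([382.2, 107.5], [371, 94, 22, 27, 516]), ([463.9, 144.6], [425, 121, 79, 50, 3100]), ([377.2, 214.9], [368, 201, 19, 27, 341]), ([255.1, 223.5], [249, 213, 13, 22, 211])]
red [([263.2, 124.0], [255, 110, 17, 28, 118])]
yellow [([351.6, 177.3], [328, 173, 49, 10, 66]), ([357.2, 181.5], [332, 177, 53, 11, 133]), ([260.1, 187.6], [234, 184, 51, 9, 121])]
```

View pics/w3.png

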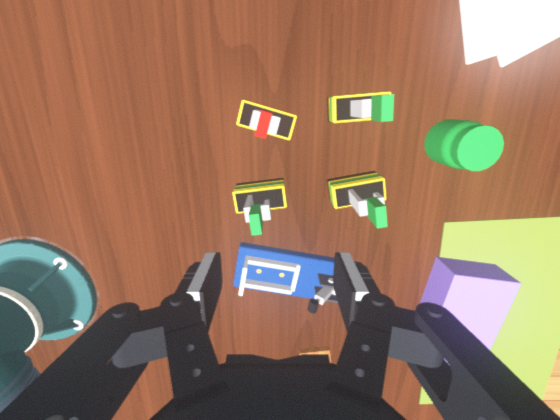

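Red pack is at ~(266,122), greens at (362,107), (260,205), (360,195). I'll measure the yellow rims at the body top.

```bash
cat >> h.py <<'E'
def packs(c,z=50,col=(20,36,110,90),dbg=False):
    h=cv2.cvtColor(c['pixels'],cv2.COLOR_RGB2HSV).astype(int)
    m=((h[...,0]>col[0])&(h[...,0]<col[1])&(h[...,1]>col[2])&(h[...,2]>col[3])).astype(np.uint8)
    m=cv2.morphologyEx(m,cv2.MORPH_CLOSE,np.ones((13,13),np.uint8))
    n,l,st,ce=cv2.connectedComponentsWithStats(m);o=[]
    for i in range(1,n):
        if st[i,4]<150: continue
        P=plane(c,np.argwhere(l==i)[:,::-1],z)[:,:2].astype(np.float32)
        (cx,cy),(a,b),an=cv2.minAreaRect(P)
        if a<b:a,b,an=b,a,an+90
        if 60<a<95 and 25<b<60: o.append((round(cx,1),round(cy,1),round(a,1),round(b,1),round(np.radians((an+90)%180-90),3)))
    return o
E
python3 -c "
from h import *
for n in('w2','w3','top0'):
  for p in packs(load(n)):print(n,p)
w3=load('w3');t=load('top0')
# height check of body rim via red pack band: red tab
print(tri(w3,[263.2,124],t,[160.5,260]))
"
```

```text
w2 (423.5, 300.7, 77.2, 35.4, np.float64(-0.271))
w2 (549.2, 307.0, 80.7, 33.6, np.float64(-0.002))
w2 (555.7, 197.9, 80.0, 34.9, np.float64(0.18))
w2 (413.0, 189.5, 78.9, 35.2, np.float64(0.117))
w3 (547.4, 317.8, 82.8, 35.0, np.float64(0.076))
w3 (423.7, 301.9, 76.8, 34.5, np.float64(-0.28))
w3 (554.1, 203.8, 81.3, 44.7, np.float64(0.193))
w3 (412.0, 194.4, 77.3, 43.6, np.float64(0.12))
top0 (557.2, 196.1, 81.3, 37.2, np.float64(0.183))
top0 (550.9, 313.4, 80.6, 41.1, np.float64(0.071))
top0 (423.8, 298.2, 77.4, 41.4, np.float64(-0.284))
top0 (412.6, 192.7, 78.2, 51.3, np.float64(0.118))
top0 (-19.0, -743.4, 78.5, 30.6, np.float64(1.561))
(array([424.55332014, 301.72290165, 135.26071992]), np.float64(1.254108194566538))
```

```bash
python3 -c "
from h import *
go([423.7,301.9,200],np.pi/2-.28)"
```

```text
t 3.25 p [439.8 238.3 338.8] yaw 1.5655 shift(tool now) [ 63.6 -16.6 138.8] shift(tool after) [ 56.7 -33.  138.8] rv [0.001 0.001 0.275] w 60.4 f [ 0.   0.7 -0.6]
```

```bash
python3 steer.py '[[60,0,0,0,0,0,0.1375],[60,0,0,0,0,0,0.1375],[60,19,-11,35,0,0,0],[60,19,-11,35,0,0,0],[60,19,-11,35,0,0,0],[60,0,0,34,0,0,0],[60,0,0,0,0,0,0],[60,0,0,0,0,0,0]]'; python3 -c "
from h import *
go([423.7,301.9,134],np.pi/2-.28)"
```

```text
time: 4.05
ee_pos: [424.4, 302.3, 200.3]
tool_rot: [0.0, 0.799, 0.601, 0.0]
ft_force: [-0.5, -0.3, 0.7]
gripper_width: 59.9
gripper_force: 0.0
t 4.05 p [424.4 302.3 200.3] yaw 1.2899 shift(tool now) [-0.6 -0.6 66.3] shift(tool after) [-0.6 -0.5 66.3] rv [ 0.001  0.    -0.001] w 59.9 f [-0.5 -0.3  0.7]
```

```bash
python3 steer.py '[[60,0,0,35,0,0,0],[60,0,0,31,0,0,0],[60,0,0,0,0,0,0],[0,0,0,0,0,0,0],[0,0,0,0,0,0,0],[0,0,0,0,0,0,0],[0,0,0,0,0,0,0]]'; python3 steer.py '[[0,0,0,0,0,0,0],[0,0,0,-30,0,0,0],[0,0,0,-30,0,0,0],[0,0,0,-30,0,0,0],[0,0,0,0,0,0,0]]';python3 -c "
from h import *
c=shot('wrist','w4');go([426,48.2,200],np.pi/2-.186)"
```

```text
time: 4.75
ee_pos: [424.8, 304.5, 136.1]
tool_rot: [0.001, 0.798, 0.602, 0.003]
ft_force: [1.6, -0.3, 4.6]
gripper_width: 11.2
gripper_force: 59.5
time: 5.25
ee_pos: [424.9, 305.0, 228.3]
tool_rot: [0.001, 0.798, 0.602, 0.005]
ft_force: [0.6, 0.3, -2.0]
gripper_width: 11.2
gripper_force: 59.2
t 5.3 p [423.9 304.5 225.3] yaw 1.2931 shift(tool now) [-246.    72.2   24.7] shift(tool after) [-251.5   49.4   25.3] rv [ 0.003 -0.003 -0.092] w 10.9 f [-0.  -0.3 -2.5]
```

View pics/w4.png

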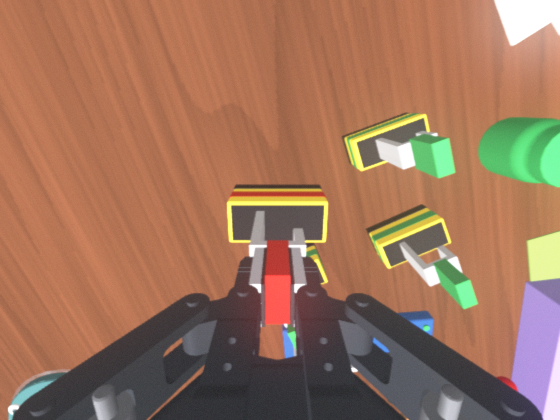

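Red pack is held upright. Its body-top rim spans about (228–327, 203–242). I'll measure its offset from the TCP.

```bash
python3 -c "
from h import *
c=load('w4');s,p,M=state();z=p[2]-136+50
P=plane(c,[[228,203],[327,203],[327,242],[228,242]],z);print(P.round(1))
L=(P-p)@M;print(L.round(1),L.mean(0))
print(packs(c,z))
h=cv2.cvtColor(c['pixels'],cv2.COLOR_RGB2HSV)
for y in range(182,250,2):print(y,h[y,275:280:4].tolist(),h[y,240].tolist(),end=' | ')
"
```

```text
[[392.9 327.5 139.3]
 [464.6 307.  139.3]
 [457.4 275.4 139.3]
 [382.5 297.  139.3]]
[[ 13.4 -36.4  85.9]
 [ 13.3  38.2  86.2]
 [-19.   39.9  86.1]
 [-18.9 -38.1  85.8]] [-2.77777503  0.88808309 85.99468272]
[]
182 [[11, 135, 164], [11, 136, 171]] [9, 134, 187] | 184 [[11, 121, 126], [10, 129, 127]] [10, 126, 130] | 186 [[7, 80, 67], [9, 84, 70]] [6, 89, 72] | 188 [[23, 125, 133], [22, 124, 134]] [22, 135, 140] | 190 [[23, 181, 220], [23, 180, 220]] [23, 178, 221] | 192 [[6, 186, 178], [6, 189, 177]] [5, 184, 180] | 194 [[3, 190, 176], [2, 190, 177]] [3, 190, 177] | 196 [[13, 186, 225], [13, 189, 224]] [13, 188, 224] | 198 [[24, 178, 224], [23, 178, 225]] [24, 175, 226] | 200 [[24, 179, 228], [25, 175, 229]] [24, 177, 231] | 202 [[30, 142, 255], [30, 142, 255]] [30, 142, 255] | 204 [[30, 139, 255], [30, 137, 255]] [30, 141, 255] | 206 [[16, 56, 100], [16, 54, 100]] [13, 63, 102] | 208 [[175, 31, 90], [3, 26, 89]] [7, 37, 89] | 210 [[0, 25, 91], [178, 36, 92]] [5, 34, 90] | 212 [[3, 33, 92], [3, 33, 94]] [175, 34, 91] | 214 [[3, 33, 93], [3, 28, 91]] [178, 36, 92] | 216 [[5, 30, 92], [3, 34, 90]] [3, 36, 85] | 218 [[3, 25, 91], [0, 31, 90]] [5, 30, 92] | 220 [[0, 25, 93], [177, 30, 93]] [5, 31, 90] | 222 [[177, 30, 95], [175, 36, 91]] [5, 33, 92] | 224 [[178, 36, 91], [0, 22, 91]] [6, 38, 94] | 226 [[3, 25, 91], [177, 30, 94]] [5, 33, 92] | 228 [[0, 35, 94], [0, 27, 94]] [2, 36, 93] | 230 [[177, 30, 93], [178, 38, 93]] [8, 41, 94] | 232 [[176, 38, 94], [177, 30, 93]] [6, 39, 92] | 234 [[173, 32, 95], [174, 40, 96]] [4, 41, 94] | 236 [[178, 37, 96], [176, 38, 93]] [2, 35, 95] | 238 [[178, 42, 97], [175, 36, 93]] [6, 38, 94] | 240 [[2, 148, 148], [2, 147, 149]] [27, 151, 239] | 242 [[2, 179, 179], [2, 179, 180]] [24, 156, 245] | 244 [[1, 178, 181], [2, 182, 178]] [10, 134, 183] | 246 [[2, 186, 177], [2, 186, 178]] [10, 136, 184] | 248 [[2, 179, 181], [3, 182, 181]] [10, 134, 187] |
```

```bash
python3 steer.py '[[0,0,0,-45,0,0,-0.092],[0,0,0,-45,0,0,0],[0,0,0,0,0,0,0]]';python3 -c "
from h import *
go([425.6,50.9,230],np.pi/2-.186)"
```

```text
time: 5.6
ee_pos: [424.5, 304.7, 318.4]
tool_rot: [0.001, 0.77, 0.638, 0.005]
ft_force: [0.5, 1.0, -1.6]
gripper_width: 10.9
gripper_force: 59.5
t 5.6 p [424.5 304.7 318.4] yaw 1.385 shift(tool now) [-249.8   47.3   87.2] shift(tool after) [-249.2   48.    88.4] rv [ 0.007 -0.006  0.   ] w 10.9 f [ 0.5  1.  -1.6]
```

```bash
python3 steer.py '[[0,-41.5,8,0,0.007,-0.006,0],[0,-41.5,8,0,0,0,0],[0,-41.5,8,0,0,0,0],[0,-41.5,8,0,0,0,0],[0,-41.5,8,0,0,0,0],[0,-41.5,8,0,0,0,0],[0,0,0,45,0,0,0],[0,0,0,44,0,0,0]]'
python3 steer.py '[[0,0,0,0,0,0,0],[0,0,0,0,0,0,0],[0,0,0,0,0,0,0]]'
python3 -c "
from h import *
go([425.6,50.9,175],np.pi/2-.186)
c=shot('wrist','w5')"
```

```text
time: 6.4
ee_pos: [423.4, 48.4, 222.8]
tool_rot: [-0.001, 0.771, 0.637, -0.004]
ft_force: [0.2, 0.7, -3.4]
gripper_width: 11.0
gripper_force: 59.4
time: 6.7
ee_pos: [425.5, 50.2, 228.3]
tool_rot: [0.001, 0.769, 0.639, -0.002]
ft_force: [-0.0, 0.2, -2.3]
gripper_width: 11.1
gripper_force: 59.8
t 6.7 p [425.5  50.2 228.3] yaw 1.3856 shift(tool now) [ 1.   0.1 53.3] shift(tool after) [ 0.8 -0.  53.3] rv [-0.001  0.005  0.001] w 11.1 f [-0.   0.2 -2.3]
```

View pics/w5.png

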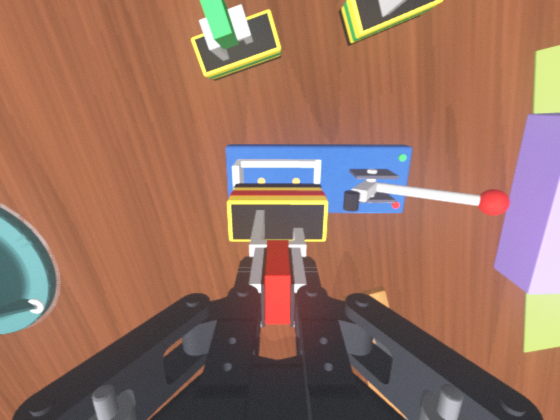

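The pack hovers over the pocket, with gold dots at ~(262,181) and (296,181) and the knob at (494,202).

```bash
python3 -c "
from h import *
c=load('w5');s,p,M=state()
h=cv2.cvtColor(c['pixels'],cv2.COLOR_RGB2HSV).astype(int)[170:188,250:310]
m=((h[...,0]>10)&(h[...,0]<35)&(h[...,1]>60)&(h[...,2]>120)).astype(np.uint8);m[13:]=0
n,l,st,ce=cv2.connectedComponentsWithStats(m);print(st[1:,4],ce[1:]+[250,170])
D=plane(c,[ce[i]+[250,170] for i in range(1,n) if st[i,4]>5],20);print(D)
print('dots tool',((D-p)@M).round(1))
z=p[2]-136+50
P=plane(c,[[228,201.3],[327,201.3],[327,243.3],[228,243.3]],z);print('pack tool',((P-p)@M).round(1))
hh=cv2.cvtColor(c['pixels'],cv2.COLOR_RGB2HSV).astype(int)
print([y for y in range(180,250) if hh[y,240,0] in range(20,36) and hh[y,240,2]>235],[x for x in range(215,340) if hh[215,x,0] in range(20,36) and hh[215,x,1]>80])
"
```

```text
[24 26] [[260.875      180.20833333]
 [295.65384615 180.26923077]]
[[405.97282971  52.91468363  20.        ]
 [445.39263402  45.52051976  20.        ]]
dots tool [[  0.  -20.  209.1]
 [  0.   20.1 209.1]]
pack tool [[ 14.7 -37.3  85.9]
 [ 14.8  35.7  85.9]
 [-19.5  37.7  86.1]
 [-19.6 -39.1  86.1]]
[200, 201, 202, 203, 240, 241] [227, 228, 229, 230, 231, 232, 323, 324, 325, 326, 327]
```

```bash
python3 -c "
from h import *
c=load('w5');s,p,M=state()
h=cv2.cvtColor(c['pixels'],cv2.COLOR_RGB2HSV).astype(int)
print('dot',[(y,h[y,261].tolist()) for y in range(174,188)])
print('col277',[(y,h[y,277].tolist()) for y in range(140,176)])
f=lambda u,v,z:((plane(c,[u,v],z)-p)@M)[0,:2].round(1)
for v in(145,146,147):print('plate edge',v,f(277,v,20))
for v in(159,160,161,162,166,167,168):print('wall',v,f(277,v,35))
"
```

```text
dot [(174, [108, 149, 240]), (175, [108, 148, 240]), (176, [109, 137, 240]), (177, [112, 52, 225]), (178, [27, 77, 254]), (179, [29, 94, 255]), (180, [29, 94, 255]), (181, [29, 95, 255]), (182, [28, 96, 255]), (183, [18, 125, 208]), (184, [11, 59, 95]), (185, [161, 40, 71]), (186, [9, 42, 79]), (187, [21, 113, 149])]
col277 [(140, [8, 115, 164]), (141, [7, 114, 159]), (142, [7, 114, 164]), (143, [6, 102, 158]), (144, [130, 60, 123]), (145, [112, 114, 137]), (146, [110, 139, 185]), (147, [110, 149, 219]), (148, [109, 152, 233]), (149, [108, 148, 239]), (150, [108, 149, 240]), (151, [108, 149, 240]), (152, [108, 150, 241]), (153, [108, 149, 240]), (154, [108, 152, 240]), (155, [108, 150, 240]), (156, [108, 150, 240]), (157, [108, 153, 239]), (158, [109, 134, 237]), (159, [115, 37, 208]), (160, [108, 6, 207]), (161, [120, 1, 252]), (162, [0, 0, 255]), (163, [0, 0, 255]), (164, [0, 0, 255]), (165, [0, 0, 255]), (166, [0, 0, 255]), (167, [108, 41, 252]), (168, [108, 135, 241]), (169, [108, 149, 240]), (170, [108, 150, 240]), (171, [108, 147, 239]), (172, [109, 147, 239]), (173, [109, 149, 239]), (174, [108, 150, 238]), (175, [108, 147, 239])]
plate edge 145 [40.2 -1.5]
plate edge 146 [39.1 -1.5]
plate edge 147 [38.  -1.5]
wall 159 [27.2 -1.4]
wall 160 [26.2 -1.4]
wall 161 [25.1 -1.4]
wall 162 [24.  -1.4]
wall 166 [19.6 -1.4]
wall 167 [18.5 -1.4]
wall 168 [17.4 -1.4]
```

```bash
python3 steer.py '[[0,0.9,0.4,30,0,0,0],[0,0,0,25,0,0,0],[0,0,0,0,0,0,0],[0,0,0,6,0,0,0],[0,0,0,4,0,0,0],[0,0,0,0,0,0,0]]';python3 -c "
from h import *
go([426.2,51.2,155.5],np.pi/2-.186)"
```

```text
time: 7.35
ee_pos: [424.3, 50.4, 161.3]
tool_rot: [-0.0, 0.77, 0.638, -0.004]
ft_force: [0.4, 0.2, -3.4]
gripper_width: 11.2
gripper_force: 59.8
t 7.35 p [424.3  50.4 161.3] yaw 1.385 shift(tool now) [1.1 1.8 5.8] shift(tool after) [1.1 1.8 5.8] rv [-0.005  0.006  0.   ] w 11.2 f [ 0.4  0.2 -3.4]
```

```bash
python3 steer.py '[[0,0,0,3,0,0,0],[0,0,0,2,0,0,0],[0,0,0,1,0,0,0],[0,0,0,0,0,0,0]]';python3 -c "
from h import *
go([426.2,51.2,155.5],np.pi/2-.186)"
```

```text
time: 7.75
ee_pos: [424.2, 50.3, 156.0]
tool_rot: [0.0, 0.77, 0.638, -0.004]
ft_force: [-2.9, 0.1, 4.8]
gripper_width: 11.4
gripper_force: 60.9
t 7.75 p [424.2  50.3 156. ] yaw 1.3847 shift(tool now) [1.3 1.8 0.5] shift(tool after) [1.3 1.8 0.5] rv [-0.005  0.006 -0.   ] w 11.4 f [-2.9  0.1  4.8]
```

Seated (floor contact at the expected height). I'll release, rise, and turn for the knob.

```bash
python3 steer.py '[[40,0,0,0,0,0,0],[40,0,0,0,0,0,0],[40,0,0,0,0,0,0],[40,0,0,-40,0,0,0],[40,0,0,-40,0,0,0],[85,0,0,-30,0,0,0.143],[85,0,0,0,0,0,0.143],[85,0,0,0,0,0,0.143]]'
python3 steer.py '[[85,0,0,0,0,0,0.143],[85,0,0,0,0,0,0.143],[85,0,0,0,0,0,0.143],[85,0,0,0,0,0,0.143],[85,0,0,0,0,0,0.143],[85,0,0,0,0,0,0.143],[85,0,0,0,0,0,0.143],[85,0,0,0,0,0,0.143]]'
python3 -c "
from h import *
c=load('w5')
k=[b[0] for b in blobs(c,'red',60) if abs(b[0][0]-494)<12][0]
print('knob w5',k,plane(c,k,94.7),tri(c,k,load('top0'),[266.82,191.14]))
go([617.8,12.2,200],-.186)"
```

```text
time: 8.55
ee_pos: [425.1, 50.8, 265.7]
tool_rot: [0.001, 0.889, 0.457, -0.003]
ft_force: [0.0, 0.5, -1.0]
gripper_width: 81.1
gripper_force: 0.0
time: 9.35
ee_pos: [424.4, 50.8, 263.9]
tool_rot: [0.003, 0.995, -0.097, -0.004]
ft_force: [0.5, -0.2, -0.6]
gripper_width: 84.8
gripper_force: 0.0
knob w5 [490.93089431 198.67886179] [[615.78262786  15.7315001   94.7       ]] (array([619.91393109,  11.97260142,  87.83697563]), np.float64(1.7543051327441535))
t 9.35 p [424.4  50.8 263.9] yaw -0.1941 shift(tool now) [197.7   0.2  62.4] shift(tool after) [197.2   2.2  63.9] rv [ 0.006  0.008 -0.008] w 84.8 f [ 0.5 -0.2 -0.6]
```

```bash
python3 steer.py '[[85,39,0.4,0,0.006,0.008,-0.008],[85,39,0.4,0,0,0,0],[85,39,0.4,15,0,0,0],[85,40,0.5,22,0,0,0],[85,40,0.5,26,0,0,0],[85,0,0,0,0,0,0],[85,0,0,0,0,0,0]]'
python3 -c "
from h import *
c=shot('wrist','w6')
print([(b[0],b[1]) for b in blobs(c,'red',20)])
for col in((20,36,110,90),(18,38,80,90)):print(packs(c,70,col))
print(packs(shot('top','t1'),70), packs(load('t1'),50))
go([617.8,12.2,97.7],-.186)
n=np.array([.9828,-.185])
"
```

```text
time: 10.05
ee_pos: [617.4, 12.9, 198.0]
tool_rot: [0.0, 0.996, -0.09, -0.003]
ft_force: [-1.2, -0.4, 1.3]
gripper_width: 84.9
gripper_force: 0.0
[(array([277.92215569, 208.58682635]), array([265, 197,  28,  27, 501], dtype=int32))]
[(574.1, 171.9, 77.8, 54.3, np.float64(0.187))]
[(749.7, 88.2, 74.1, 52.1, np.float64(-0.143)), (574.3, 171.9, 78.1, 54.9, np.float64(0.196))]
[(554.5, 198.5, 80.2, 47.5, np.float64(0.183)), (549.3, 309.0, 79.6, 40.5, np.float64(0.071)), (412.8, 189.8, 77.2, 50.7, np.float64(0.118)), (-3.6, -740.0, 78.6, 58.2, np.float64(1.453))] [(556.2, 201.5, 81.3, 48.2, np.float64(0.183)), (550.9, 313.4, 80.6, 41.1, np.float64(0.071)), (412.6, 192.7, 78.2, 51.3, np.float64(0.118)), (-9.3, -749.4, 79.7, 59.0, np.float64(1.453))]
t 10.15 p [617.7  13.3 202.7] yaw -0.18 shift(tool now) [  0.    1.1 105. ] shift(tool after) [  0.3   1.  105. ] rv [-0.    -0.003  0.006] w 84.9 f [ 0.8  0.9 -0. ]
```

```bash
python3 steer.py '[[85,0,1,35,0,0,0],[85,0,0,35,0,0,0],[85,0,0,34,0,0,0],[85,0,0,0,0,0,0],[0,0,0,0,0,0,0],[0,0,0,0,0,0,0],[0,0,0,0,0,0,0],[0,0,0,0,0,0,0]]'
python3 -c "
from h import *
print(plane(load('w6'),[277.9,208.6],94.7),tri(load('w6'),[277.9,208.6],load('w5'),[491.5,199.5]))
go([617.8,12.2,97.7],-.186)
h=np.array([425.7+98.3,48.4-18.5])
for v in np.arange(0,1.16,.1):
  l=1.05-v;print(round(v,2),110*np.sin(l).round(3)+100,40+110*np.cos(l).round(3))
"
```

```text
time: 10.95
ee_pos: [618.9, 12.0, 99.6]
tool_rot: [0.0, 0.996, -0.09, 0.003]
ft_force: [-0.8, 0.3, 0.2]
gripper_width: 27.9
gripper_force: 0.0
[[618.81021588  11.95870062  94.7       ]] (array([618.1111421 ,  12.78633048,  91.74845378]), np.float64(1.4640711472406291))
t 10.95 p [618.9  12.   99.6] yaw -0.1802 shift(tool now) [-1.1 -0.   1.9] shift(tool after) [-1.1 -0.   1.9] rv [-0.    -0.005  0.006] w 27.9 f [-0.8  0.3  0.2]
0.0 195.37 94.78
0.1 189.43 104.02
0.2 182.61 112.60000000000001
0.3 175.02 120.52
0.4 166.55 127.56
0.5 157.53 133.82999999999998
0.6 147.85 139.0
0.7 137.73000000000002 143.29
0.8 127.17 146.59
0.9 116.39 148.79
1.0 105.5 149.89
1.1 94.5 149.89
```

```bash
python3 steer.py '[[0,0,0,1,0,0,0],[0,0,0,0,0,0,0],[0,-5.9,0,-9.2,0,0,0],[0,-6.8,0,-8.6,0,0,0],[0,-7.6,0,-7.9,0,0,0],[0,-8.5,0,-7,0,0,0]]'
python3 steer.py '[[0,-9,0,-6.3,0,0,0],[0,-9.7,0,-5.2,0,0,0],[0,0,0,0,0,0,0]]'
python3 -c "
from h import *
go([425.7+.9828*147.85,48.4-.185*147.85,142],-.186)"
```

```text
time: 11.55
ee_pos: [589.9, 17.1, 130.2]
tool_rot: [0.0, 0.996, -0.09, 0.002]
ft_force: [5.5, -0.5, 0.2]
gripper_width: 20.8
gripper_force: 59.0
time: 11.85
ee_pos: [569.4, 20.9, 141.0]
tool_rot: [0.0, 0.996, -0.089, -0.0]
ft_force: [1.7, -0.0, 1.2]
gripper_width: 20.7
gripper_force: 59.8
t 11.85 p [569.4  20.9 141. ] yaw -0.1787 shift(tool now) [ 1.6 -0.4 -1. ] shift(tool after) [ 1.6 -0.4 -1. ] rv [0.    0.    0.007] w 20.7 f [ 1.7 -0.   1.2]
```

```bash
python3 steer.py '[[0,-10.1,0,-4.3,0,0,0],[0,-10.6,0,-3.3,0,0,0],[0,-10.8,0,-2.2,0,0,0],[0,-10.9,0,-1.1,0,0,0]]'
python3 steer.py '[[0,-11,0,0,0,0,0],[0,-4,0,0,0,0,0],[0,0,0,0,0,0,0]]'
python3 -c "
from h import *
go([425.7+.9828*94.5,48.4-.185*94.5,153],-.186)"
```

```text
time: 12.25
ee_pos: [528.0, 28.3, 151.0]
tool_rot: [0.0, 0.996, -0.09, -0.0]
ft_force: [0.6, -0.6, -0.4]
gripper_width: 0.2
gripper_force: 0.0
time: 12.55
ee_pos: [514.0, 31.0, 151.4]
tool_rot: [0.0, 0.996, -0.09, 0.001]
ft_force: [-0.1, -0.2, 0.7]
gripper_width: -0.2
gripper_force: 0.0
t 12.55 p [514.   31.  151.4] yaw -0.18 shift(tool now) [ 4.5 -0.8 -1.6] shift(tool after) [ 4.5 -0.8 -1.6] rv [ 0.    -0.002  0.006] w -0.2 f [-0.1 -0.2  0.7]
```

```bash
python3 steer.py '[[0,0,0,-40,0,0,0],[0,0,0,-40,0,0,0],[0,0,0,0,0,0,0]]'
python3 -c "
from h import *
c=shot('wrist','w7');c2=shot('top','t2')
k=[(b[0],b[1]) for b in blobs(c,'red',40)];k2=[(b[0],b[1]) for b in blobs(c2,'red',15)];print(k,k2)
"
```

```text
time: 12.85
ee_pos: [517.8, 30.6, 238.4]
tool_rot: [-0.0, 0.996, -0.09, 0.007]
ft_force: [0.3, -0.4, 0.8]
gripper_width: -0.1
gripper_force: 0.0
[(array([274.57089552, 145.48134328]), array([264, 137,  29,  27, 268], dtype=int32)), (array([277.49541284, 334.35779817]), array([273, 328,  10,  13, 109], dtype=int32))] [(array([ 80.28, 133.46]), array([ 68, 116,  25,  36,  50], dtype=int32)), (array([554.67754319, 171.38387716]), array([549, 142,  11,  60, 521], dtype=int32)), (array([253.75      , 259.92857143]), array([249, 258,  10,   5,  28], dtype=int32))]
```

View pics/w7.png

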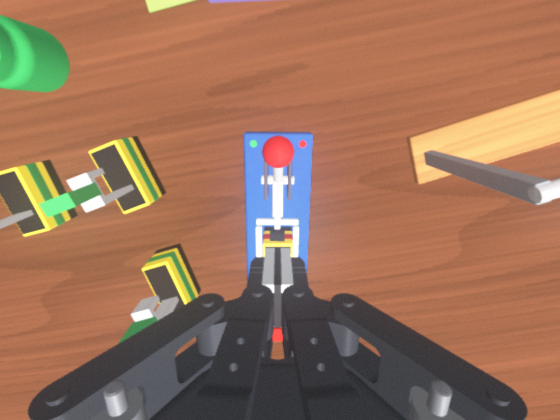

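The knob is at ~(278,152); the handle has come part way and the pack is still in the nest. I'll solve for the handle angle.

```bash
cat >> h.py <<'E'
N0=np.array([425.7,48.4]);NX=np.array([np.cos(.186),-np.sin(.186)]);NY=np.array([np.sin(.186),np.cos(.186)])
def knob(v):
    l=1.05-v;return np.r_[N0+NX*(100+110*np.sin(l)),40+110*np.cos(l)]
def solvev(c,uv):
    V=np.arange(-.05,1.15,.005);e=[np.hypot(*(proj(c,knob(v))[0]-uv)) for v in V];i=int(np.argmin(e));return V[i],e[i]
E
python3 -c "
from h import *
print(solvev(load('w7'),[278,152]),solvev(load('w6'),[278,208.6]))
v=solvev(load('w7'),[278,152])[0];print(knob(v));s,p,M=state();print('tool rel',(knob(v)-p)@M)"
```

```text
(np.float64(0.6399999999999996), np.float64(0.8129043007163309)) (np.float64(-0.01500000000000002), np.float64(0.34032132111306673))
[567.06592562  21.79845899 140.88329051]
tool rel [51.98676719 -0.44741364 91.98994025]
```

```bash
python3 steer.py '[[0,45,-0.4,0,0,0,0],[0,45,0,0,0,0,0],[0,0,0,43,0,0,0],[0,0,0,43,0,0,0],[0,-12,0,0,0,0,0],[0,-8,0,0,0,0,0],[0,-8,0,0,0,0,0],[0,-8,0,0,0,0,0]]'
python3 -c "
from h import *
s,p,M=state();print('nest x',(p[:2]-N0)@NX,(p[:2]-N0)@NY,p[2],s['ft_force'])"
```

```text
time: 13.75
ee_pos: [568.3, 21.4, 146.6]
tool_rot: [0.0, 0.996, -0.09, 0.002]
ft_force: [3.2, -0.1, 1.2]
gripper_width: 0.0
gripper_force: 1.1
nest x 145.17651296517153 -0.1227537134914165 146.64122519319935 [ 3.16233307 -0.1369685   1.24944177]
```

```bash
python3 steer.py '[[0,-8,0,0,0,0,0],[0,-8,0,0,0,0,0],[0,-6,0,0,0,0,0]]'
python3 steer.py '[[0,-4,0,0,0,0,0],[0,-3,0,0,0,0,0]]'
python3 -c "
from h import *
s,p,M=state();print('nest x',(p[:2]-N0)@NX,(p[:2]-N0)@NY,p[2],s['ft_force'])"
```

```text
time: 14.05
ee_pos: [545.5, 25.8, 146.0]
tool_rot: [-0.0, 0.996, -0.09, 0.001]
ft_force: [0.6, 0.1, -0.2]
gripper_width: 0.4
gripper_force: 0.4
time: 14.25
ee_pos: [540.7, 26.6, 145.6]
tool_rot: [0.0, 0.996, -0.09, 0.003]
ft_force: [10.3, -3.0, -3.2]
gripper_width: 0.1
gripper_force: 5.5
nest x 117.06467770011412 -0.18626600361803014 145.58486434456722 [10.31491215 -2.95479888 -3.21555452]
```

```bash
python3 steer.py '[[0,-1,0,0,0,0,0],[0,0,0,0,0,0,0],[0,0,0,0,0,0,0],[0,0,0,0,0,0,0],[0,20,0,0,0,0,0],[0,0,0,-45,0,0,0],[0,0,0,-45,0,0,0],[0,0,0,0,0,0,0]]'
python3 -c "
from h import *
c=shot('wrist','w8')
s,p,M=state();print((p[:2]-N0)@NX,p)
for b in blobs(c,'red',40):print(b[0],b[1],solvev(c,b[0]))
"
```

```text
time: 15.05
ee_pos: [560.6, 23.3, 242.9]
tool_rot: [-0.0, 0.996, -0.09, 0.007]
ft_force: [0.0, -0.1, -0.4]
gripper_width: -0.0
gripper_force: 0.0
135.96889631671968 [559.34198295  23.35262579 239.42580141]
[277.26484018 348.71689498] [271 337  13  22 219] (np.float64(1.1449999999999994), np.float64(78.06739059602539))
```

View pics/w8.png

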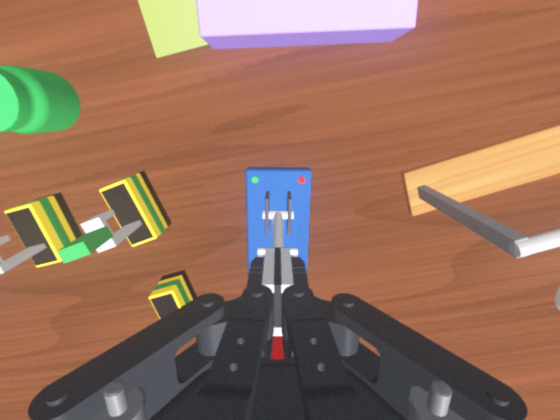

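The knob is hidden behind the fingers, so the handle is upright. I'll confirm from the side camera.

```bash
python3 -c "
from h import *
c=shot('side','s1')
for b in blobs(c,'red',15):print(b[0],b[1][4],solvev(c,b[0]))
c0=load('side0')
for b in blobs(c0,'red',15):print('s0',b[0],solvev(c0,b[0]))
g=[b[0] for b in blobs(c,'green',30,400)];print(g)
"
```

```text
[285.15151515 236.21212121] 66 (np.float64(1.1049999999999993), np.float64(0.9901359722318624))
[324.56626506 249.57831325] 83 (np.float64(1.1449999999999994), np.float64(39.778229431673985))
s0 [248.18181818 235.65909091] (np.float64(0.04499999999999994), np.float64(0.47619989005891705))
s0 [299.49193548 364.29032258] (np.float64(1.1449999999999994), np.float64(127.08053820854829))
[array([247.5       , 300.57777778]), array([316.52631579, 312.27631579]), array([232.384, 356.456])]
```

```bash
python3 steer.py '[[0,-38,0,0,0,0,0],[0,-38,0,0,0,0,0],[0,0,0,40,0,0,0],[0,0,0,39,0,0,0],[0,0,0,0,0,0,0],[0,6,0,0,0,0,0],[0,6,0,0,0,0,0]]'
python3 -c "
from h import *
s,p,M=state();print('nest x',(p[:2]-N0)@NX,(p[:2]-N0)@NY,p[2],s['ft_force'])"
```

```text
time: 15.85
ee_pos: [496.5, 34.7, 157.9]
tool_rot: [0.0, 0.996, -0.09, 0.002]
ft_force: [-1.1, -0.3, -0.2]
gripper_width: -0.1
gripper_force: 1.2
nest x 72.09976975905401 -0.38128773923837755 157.8676313145847 [-1.09456356 -0.34720688 -0.2044381 ]
```

```bash
python3 steer.py '[[0,8,0,0,0,0,0],[0,8,0,0,0,0,0],[0,8,0,0,0,0,0],[0,8,0,0,0,0,0],[0,8,0,1,0,0,0],[0,9,0,2,0,0,0],[0,10,0,4,0,0,0],[0,10,0,5,0,0,0]]'
python3 steer.py '[[0,10,0,6,0,0,0],[0,10,0,6,0,0,0],[0,4,0,4,0,0,0]]'
python3 -c "
from h import *
s,p,M=state();print('nest x',(p[:2]-N0)@NX,(p[:2]-N0)@NY,p[2],s['ft_force'])
c=shot('side','s2')
for b in blobs(c,'red',15):print(b[0],b[1][4],solvev(c,b[0]))
"
```

```text
time: 16.65
ee_pos: [563.8, 22.3, 143.9]
tool_rot: [0.0, 0.996, -0.09, 0.001]
ft_force: [-0.9, -0.4, 1.6]
gripper_width: 0.1
gripper_force: 0.4
time: 16.95
ee_pos: [586.5, 18.0, 126.2]
tool_rot: [0.0, 0.996, -0.09, -0.001]
ft_force: [-2.6, -0.1, -1.3]
gripper_width: -0.1
gripper_force: 1.2
nest x 163.6159706666473 -0.14667159437546218 126.22070442066428 [-2.55775029 -0.11594927 -1.28097821]
[324.92857143 248.45714286] 70 (np.float64(1.1449999999999994), np.float64(39.81193270907275))
```

```bash
python3 steer.py '[[0,6,0,5,0,0,0],[0,0,0,0,0,0,0],[0,-10,0,-30,0,0,0],[0,-20,0,-40,0,0,0],[0,-30,0,-40,0,0,0],[0,-40,0,0,0,0,-0.14],[60,0,0,0,0,0,-0.14],[60,0,0,0,0,0,-0.14]]'
python3 steer.py '[[60,0,0,0,0,0,-0.14],[60,0,0,0,0,0,-0.14],[60,0,0,0,0,0,-0.14],[60,0,0,0,0,0,-0.14],[60,0,0,0,0,0,-0.14],[60,0,0,0,0,0,-0.14],[60,0,0,0,0,0,-0.14],[60,0,0,0,0,0,-0.14]]'
python3 -c "
from h import *
c=shot('side','s3')
for b in blobs(c,'red',15):print(b[0],b[1][4],solvev(c,b[0]))
go([424.8,50.4,200],np.pi/2-.186)
c=shot('wrist','w9')
for b in blobs(c,'red',40):print(b[0],b[1],solvev(c,b[0]))
print(packs(c,70),packs(c,50))
"
```

```text
time: 17.8
ee_pos: [493.9, 35.3, 235.5]
tool_rot: [0.001, 0.992, 0.123, 0.004]
ft_force: [-0.1, -1.3, -0.1]
gripper_width: 28.8
gripper_force: 0.0
time: 18.6
ee_pos: [494.9, 35.0, 234.7]
tool_rot: [0.002, 0.776, 0.631, 0.002]
ft_force: [-0.4, 0.3, -0.4]
gripper_width: 60.2
gripper_force: 0.0
[249.18181818 234.68181818] 44 (np.float64(0.09999999999999991), np.float64(0.6996394771705818))
[324.5308642 249.5308642] 81 (np.float64(1.1449999999999994), np.float64(39.73044647250412))
t 18.65 p [494.8  35.  234.7] yaw 1.3691 shift(tool now) [  1.  -71.9  34.3] shift(tool after) [  2.2 -71.7  34.7] rv [ 0.006 -0.001 -0.016] w 60.0 f [0.1 0.9 0.6]
[409.30851064 197.39893617] [397 187  26  24 376] (np.float64(0.06499999999999993), np.float64(0.7312170358433138))
[178.03661972 229.70704225] [164 203  27  43 355] (np.float64(1.1449999999999994), np.float64(125.02906621135917))
[(551.4, 175.9, 75.9, 31.9, np.float64(-0.199)), (422.2, 181.2, 76.5, 38.9, np.float64(0.12)), (426.2, 52.9, 76.8, 39.6, np.float64(-0.202))] [(554.3, 180.2, 81.2, 34.1, np.float64(-0.199)), (416.1, 185.9, 81.8, 41.6, np.float64(0.12)), (420.4, 48.5, 82.1, 42.4, np.float64(-0.202))]
```

Clamp is back (≈0.07). One green pack has been knocked aside, so I'll re-measure it later. Next I'll re-grip the red pack.

```bash
python3 steer.py '[[60,0,-36,0,0.006,0,-0.016],[60,0,-36,0,0,0,0],[60,0.5,0,30,0,0,0],[60,0,0,0,0,0,0],[60,0,0,0,0,0,0]]'
python3 -c "
from h import *
go([424,49.6,155],np.pi/2-.186)"
```

```text
time: 19.2
ee_pos: [423.5, 50.0, 203.7]
tool_rot: [-0.002, 0.773, 0.634, -0.001]
ft_force: [-0.1, -0.2, 0.4]
gripper_width: 59.9
gripper_force: 0.0
t 19.2 p [423.5  50.  203.7] yaw 1.3742 shift(tool now) [-0.3  0.8 48.7] shift(tool after) [-0.3  0.6 48.7] rv [-0.004 -0.    -0.011] w 59.9 f [-0.1 -0.2  0.4]
```

```bash
python3 steer.py '[[60,0,0.6,30,0,0,-0.011],[60,0,0,19,0,0,0],[60,0,0,0,0,0,0],[0,0,0,0,0,0,0],[0,0,0,0,0,0,0],[0,0,0,0,0,0,0],[0,0,0,0,0,0,0]]'
python3 steer.py '[[0,0,0,-15,0,0,0],[0,0,0,-30,0,0,0],[0,0,0,-45,0,0,0],[0,0,0,-45,0,0,0],[0,0,0,0,0,0,0]]'
python3 -c "
from h import *
w1=load('w1');t=load('top0')
# rail silhouette in w1 and top0 : white columns
for c,rows in((w1,range(125,305,12)),):
  for y in rows:
    px=c['pixels'][y].astype(int);h=cv2.cvtColor(c['pixels'],cv2.COLOR_RGB2HSV)[y].astype(int)
    xs=[x for x in range(415,465) if h[x,1]<40 and h[x,2]>190];print(y,xs[0] if xs else None,xs[-1] if xs else None,len(xs),end=' | ')
h=cv2.cvtColor(t['pixels'],cv2.COLOR_RGB2HSV).astype(int)
print()
for x in range(325,425,8):
  ys=[y for y in range(205,236) if h[y,x,1]<60 and h[y,x,2]>140];print(x,ys,end=' | ')
go([400,-110,305],np.pi/2+.15)
"
```

```text
time: 19.9
ee_pos: [424.3, 50.0, 155.9]
tool_rot: [-0.001, 0.769, 0.639, -0.001]
ft_force: [-1.3, 1.2, 4.7]
gripper_width: 11.5
gripper_force: 59.2
time: 20.4
ee_pos: [427.0, 49.8, 296.8]
tool_rot: [0.003, 0.769, 0.639, 0.004]
ft_force: [1.5, 0.5, -2.0]
gripper_width: 10.9
gripper_force: 59.6
125 440 451 12 | 137 440 451 12 | 149 439 450 12 | 161 439 449 11 | 173 438 449 12 | 185 438 448 11 | 197 None None 0 | 209 436 447 12 | 221 436 446 11 | 233 435 445 11 | 245 435 445 11 | 257 434 444 11 | 269 434 443 10 | 281 433 443 11 | 293 433 442 10 | 
325 [224, 225, 226, 227, 228, 229] | 333 [224, 225, 226, 227] | 341 [223, 224, 225, 226] | 349 [221, 222, 223, 224, 225] | 357 [220, 221, 222, 223, 224] | 365 [219, 220, 221, 222, 223] | 373 [218, 219, 220, 221, 222] | 381 [217, 218, 219, 220] | 389 [216, 217, 218, 219] | 397 [215, 216, 217, 218] | 405 [213, 214, 215, 216, 217] | 413 [212, 213, 214, 215, 216] | 421 [211, 212, 213, 214, 215] | t 20.4 p [427.   49.8 296.8] yaw 1.3868 shift(tool now) [-162.1    2.8   -8.6] shift(tool after) [-154.   -50.6   -8.2] rv [ 0.01  -0.001 -0.334] w 10.9 f [ 1.5  0.5 -2. ]
```

```bash
cat >> h.py <<'E'
def railfit(c,y0=110,y1=320,x0=300,x1=500,z=169):
    """centre line of the bright rail in a wrist picture (rail roughly vertical in it)"""
    h=cv2.cvtColor(c['pixels'],cv2.COLOR_RGB2HSV).astype(int);o=[]
    for y in range(y0,y1):
        xs=np.array([x for x in range(x0,x1) if h[y,x,1]<45 and h[y,x,2]>185])
        if len(xs)>5 and xs[-1]-xs[0]==len(xs)-1 and len(xs)<30:o.append([(xs[0]+xs[-1])/2,y])
    o=np.array(o);P=plane(c,o,z)[:,:2]
    k=np.polyfit(P[:,1],P[:,0],1);k2=np.abs(P[:,0]-np.polyval(k,P[:,1]))<2;k=np.polyfit(P[k2,1],P[k2,0],1)
    return k,P[:,1].min(),P[:,1].max(),k2.sum()
E
python3 -c "
from h import *
w1=load('w1');t=load('top0')
k,a,b,n=railfit(w1,122,305,425,460);print('x=%.4f y + %.1f'%tuple(k),a,b,n,'yaw',np.arctan(-k[0]))
h=cv2.cvtColor(t['pixels'],cv2.COLOR_RGB2HSV).astype(int)
pts=np.array([[x,np.mean([y for y in range(205,236) if h[y,x,1]<60 and h[y,x,2]>140])] for x in range(331,425)])
P=plane(t,pts,169);k2=np.polyfit(P[:,1],P[:,0],1);print('top',k2)
print('x at y=-170:',np.polyval(k,-170),np.polyval(k2,-170),' y=-400',np.polyval(k,-400),np.polyval(k2,-400))
def yel(c,x,y,r=14):
  m=mask(c,'yellow').astype(bool);yy,xx=np.nonzero(m);s=(abs(xx-x)<r)&(abs(yy-y)<r);print(s.sum());return [xx[s].mean(),yy[s].mean()]
m1=yel(w1,437,193);m2=yel(t,362,222);print(m1,m2,tri(w1,m1,t,m2),plane(w1,m1,175),plane(t,m2,175))
e1=[446,110];
print('post',plane(w1,[446,112],170),plane(w1,[437,311],170),plane(t,[322,229],170))
"
```

```text
x=-0.1389 y + 490.0 -401.13940011818124 -161.46024831777478 177 yaw 0.1380385522569986
 ** On entry to DLASCL parameter number  4 had an illegal value
 ** On entry to DLASCL parameter number  4 had an illegal value
 ** On entry to DLASCL parameter number  4 had an illegal value
 ** On entry to DLASCL parameter number  4 had an illegal value
 ** On entry to DLASCL parameter number  5 had an illegal value
 ** On entry to DLASCL parameter number  4 had an illegal value
  return _methods._mean(a, axis=axis, dtype=dtype,
  ret = ret.dtype.type(ret / rcount)
Traceback (most recent call last):
numpy.linalg.LinAlgError: SVD did not converge in Linear Least Squares
```

Run:
```python
from h import *
w1=load('w1');t=load('top0')
k,a,b,n=railfit(w1,122,305,425,460)
h=cv2.cvtColor(t['pixels'],cv2.COLOR_RGB2HSV).astype(int)
pts=[]
for x in range(331,420):
  ys=[y for y in range(205,236) if h[y,x,1]<60 and h[y,x,2]>140]
  if len(ys)>3: pts.append([x,np.mean(ys)])
P=plane(t,pts,169);k2=np.polyfit(P[:,1],P[:,0],1);print('top',k2)
print('x at y=-170:',np.polyval(k,-170),np.polyval(k2,-170),' y=-400',np.polyval(k,-400),np.polyval(k2,-400))
def yel(c,x,y,r=14):
  m=mask(c,'yellow').astype(bool);yy,xx=np.nonzero(m);s=(abs(xx-x)<r)&(abs(yy-y)<r);return [xx[s].mean(),yy[s].mean()]
m1=yel(w1,437,193);m2=yel(t,362,222);print(m1,m2,tri(w1,m1,t,m2),plane(w1,m1,172),plane(t,m2,175))
print('post',plane(w1,[446,112],170),plane(w1,[437,311],170),plane(t,[322,229],170))
```

```text
top [-1.38535413e-01  4.91036993e+02]
x at y=-170: 513.6437427199418 514.5880127159488  y=-400 545.595813097283 546.4511576449879
[np.float64(431.0740740740741), np.float64(192.5185185185185)] [np.float64(361.7142857142857), np.float64(221.78571428571428)] (array([ 526.28880472, -251.03023554,  139.93833899]), np.float64(0.16050352231756218)) [[ 508.54688787 -241.83884893  172.        ]] [[ 523.93756218 -245.5394803   175.        ]]
post [[ 509.93619217 -150.90336249  170.        ]] [[ 547.52270031 -411.83615372  170.        ]] [[ 505.46298904 -138.89963161  170.        ]]
```

```bash
cat >> h.py <<'E'
RO=np.array([529.2,-279.5]);RA=.1377;RX=np.array([np.cos(RA),np.sin(RA)]);RY=np.array([-np.sin(RA),np.cos(RA)])
def railpt(x,y,z): return np.r_[RO+RX*x+RY*y,z]
def held(c,dz=136):
    s,p,M=state();h=cv2.cvtColor(c['pixels'],cv2.COLOR_RGB2HSV).astype(int)
    f=lambda a:(a[:,0]>19)&(a[:,0]<36)&(a[:,2]>238)&(a[:,1]>80)
    r=np.nonzero(f(h[190:255,240]))[0]+190; q=np.nonzero((h[215,210:345,0]>19)&(h[215,210:345,0]<36)&(h[215,210:345,1]>80))[0]+210
    e=np.array([r.min()-.5,r.max()+.5,q.min()-.5,q.max()+.5])
    K=c['camera_matrix'];z=p[2]-dz+50
    P=(plane(c,[[277,e[0]],[277,e[1]],[e[2],222],[e[3],222]],z)-p)@M
    print('rows',r.min(),r.max(),'cols',q.min(),q.max(),'len',(P[0,0]-P[1,0]).round(1),(P[3,1]-P[2,1]).round(1),'off x',((P[0,0]+P[1,0])/2).round(1),'y',((P[2,1]+P[3,1])/2).round(1))
    return (P[0,0]+P[1,0])/2
E
python3 - <<'E'
from h import *
ox=held(shot('wrist','w10'))
held(load('w4'))
yaw=np.pi/2+RA; tx=np.array([np.cos(yaw),np.sin(yaw)])
t=railpt(-70,85,300);t[:2]-=ox*tx
go(t,yaw)
E
```

```text
rows 201 241 cols 227 327 len 34.0 78.0 off x -2.7 y 1.1
rows 201 242 cols 227 327 len 23.4 52.3 off x 275.1 y -46.0
t 20.45 p [425.8  49.8 293.1] yaw 1.3867 shift(tool now) [-243.8   67.8   -7.1] shift(tool after) [-252.7  -12.8   -6.9] rv [ 0.003 -0.001 -0.322] w 11.1 f [-0.9  0.  -3.2]
```

```bash
python3 steer.py '[[0,0,0,-7,0,0,-0.107],[0,0,0,0,0,0,-0.107],[0,0,0,0,0,0,-0.108],[0,-42,-2,0,0,0,0],[0,-42,-2,0,0,0,0],[0,-42,-2,0,0,0,0],[0,-42,-2,0,0,0,0],[0,-42,-2,0,0,0,0]]'
python3 steer.py '[[0,-42,-2,0,0,0,0],[0,0,0,30,0,0,0],[0,0,0,31,0,0,0],[0,0,0,0,0,0,0],[0,0,0,0,0,0,0],[0,0,0,0,0,0,0]]'
python3 - <<'E'
from h import *
c=shot('wrist','w11');ox=held(c)
yaw=np.pi/2+RA; tx=np.array([np.cos(yaw),np.sin(yaw)])
t=railpt(0,85,238);t[:2]-=-2.4*tx
go(t,yaw)
E
```

```text
time: 21.25
ee_pos: [442.5, -160.8, 293.3]
tool_rot: [-0.004, 0.657, 0.754, -0.002]
ft_force: [0.9, 0.1, -2.5]
gripper_width: 11.3
gripper_force: 59.5
time: 21.85
ee_pos: [447.4, -201.4, 236.3]
tool_rot: [-0.001, 0.656, 0.754, -0.001]
ft_force: [-0.4, 0.6, -1.8]
gripper_width: 11.6
gripper_force: 59.5
rows 201 241 cols 227 328 len 33.4 77.2 off x -0.9 y -0.5
t 21.9 p [ 447.6 -201.4  236.9] yaw 1.7094 shift(tool now) [-1.2 70.1 -1.3] shift(tool after) [-1.1 70.1 -1.1] rv [-0.002  0.001  0.001] w 11.0 f [ 0.9 -0.1 -2.9]
```

View pics/w11.png

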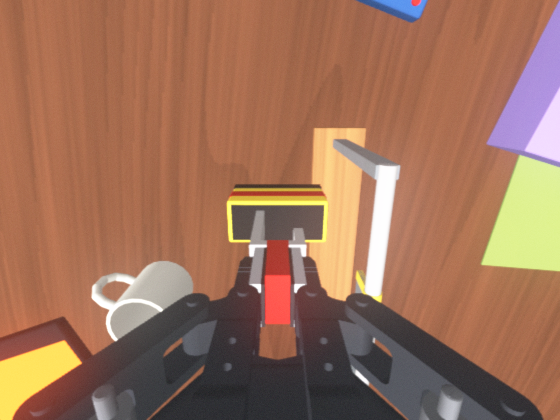

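The pack is beside the bare end, with the rail at columns ~374–394 and the post at (385,170). I'll check the lateral distance in this view.

Run:
```python
from h import *
c=load('w11');s,p,M=state()
h=cv2.cvtColor(c['pixels'],cv2.COLOR_RGB2HSV).astype(int)
for y in range(190,275,15):
  xs=[x for x in range(355,410) if h[y,x,1]<45 and h[y,x,2]>185];u=(xs[0]+xs[-1])/2
  print(y,xs[0],xs[-1],((plane(c,[u,y],169)-p)@M).round(1))
```

```text
190 376 394 [[29.1 70.8 67.7]]
205 374 392 [[18.6 70.7 67.7]]
220 372 390 [[ 7.7 70.6 67.7]]
235 371 388 [[-3.5 70.9 67.7]]
250 369 386 [[-15.2  70.8  67.7]]
265 367 384 [[-27.4  70.6  67.7]]
```

```bash
python3 steer.py '[[0,-1,20,-1,0,0,0],[0,0,20,0,0,0,0],[0,0,15,0,0,0,0],[0,0,15.5,0,0,0,0],[0,0,0,0,0,0,0],[0,0,0,0,0,0,0]]'
python3 - <<'E'
from h import *
yaw=np.pi/2+RA; tx=np.array([np.cos(yaw),np.sin(yaw)])
t=railpt(0.6,85,209);t[:2]-=-2.4*tx
go(t,yaw)
E
```

```text
time: 22.5
ee_pos: [517.2, -192.6, 236.8]
tool_rot: [-0.001, 0.656, 0.754, -0.001]
ft_force: [0.0, 0.7, -2.1]
gripper_width: 10.8
gripper_force: 59.7
t 22.5 p [ 517.2 -192.6  236.8] yaw 1.7097 shift(tool now) [-0.4  0.7 27.8] shift(tool after) [-0.4  0.6 27.8] rv [-0.004 -0.     0.001] w 10.8 f [ 0.   0.7 -2.1]
```

Clear of contact. I'll lower until the bar nearly seats.

```bash
python3 steer.py '[[0,0,0.6,12,0,0,0],[0,0,0,8,0,0,0],[0,0,0,4,0,0,0],[0,0,0,2,0,0,0],[0,0,0,0,0,0,0]]'
python3 steer.py '[[0,0,0,1.5,0,0,0],[0,0,0,1,0,0,0],[0,0,0,0,0,0,0]]'
python3 - <<'E'
from h import *
yaw=np.pi/2+RA; tx=np.array([np.cos(yaw),np.sin(yaw)])
t=railpt(0.6,-107,210);t[:2]-=-2.4*tx
go(t,yaw)
E
```

```text
time: 23.0
ee_pos: [517.0, -192.6, 209.3]
tool_rot: [-0.002, 0.657, 0.754, -0.001]
ft_force: [0.5, -0.7, -2.1]
gripper_width: 11.0
gripper_force: 59.7
time: 23.3
ee_pos: [517.5, -192.7, 208.6]
tool_rot: [-0.001, 0.657, 0.754, -0.001]
ft_force: [-2.2, 0.5, 4.3]
gripper_width: 10.7
gripper_force: 60.6
t 23.3 p [ 517.5 -192.7  208.6] yaw 1.7088 shift(tool now) [-192.2    0.2   -1.4] shift(tool after) [-192.2    0.3   -1.4] rv [-0.003 -0.     0.   ] w 10.7 f [-2.2  0.5  4.3]
```

```bash
python3 steer.py '[[0,0,0,-2,0,0,0],[0,-30,0,0,0,0,0],[0,-32,0,0,0,0,0],[0,-32,0,0,0,0,0],[0,-32,0,0,0,0,0],[0,-32,0,0,0,0,0],[0,-20,0,0,0,0,0],[0,-10,0,0,0,0,0]]'
python3 steer.py '[[0,-4,0,0,0,0,0],[0,0,0,0,0,0,0],[0,0,0,0,0,0,0]]'
python3 - <<'E'
from h import *
yaw=np.pi/2+RA; tx=np.array([np.cos(yaw),np.sin(yaw)])
t=railpt(0.6,-107,208.6);t[:2]-=-2.4*tx
go(t,yaw)
E
```

```text
time: 24.1
ee_pos: [543.4, -379.9, 208.8]
tool_rot: [-0.002, 0.657, 0.754, -0.001]
ft_force: [-0.3, 3.8, 1.8]
gripper_width: 10.8
gripper_force: 60.4
time: 24.4
ee_pos: [543.9, -382.8, 208.8]
tool_rot: [-0.001, 0.657, 0.754, -0.002]
ft_force: [0.6, -1.3, -0.0]
gripper_width: 11.1
gripper_force: 60.2
t 24.4 p [ 543.9 -382.8  208.8] yaw 1.7091 shift(tool now) [-0.2  0.3  0.2] shift(tool after) [-0.2  0.3  0.2] rv [-0.004  0.     0.001] w 11.1 f [ 0.6 -1.3 -0. ]
```

```bash
python3 steer.py '[[50,0,0,0,0,0,0],[50,0,0,0,0,0,0],[50,0,0,0,0,0,0],[50,0,0,-20,0,0,0],[50,0,0,-45,0,0,0],[50,0,0,-45,0,0,0],[50,0,0,-30,0,0,0.138]]'
python3 -c "
from h import *
go([490,170,350],np.pi/2)"
```

```text
time: 25.1
ee_pos: [544.5, -382.6, 353.0]
tool_rot: [0.0, 0.708, 0.706, -0.001]
ft_force: [0.8, -0.3, 0.2]
gripper_width: 50.2
gripper_force: 0.0
t 25.1 p [ 544.5 -382.6  353. ] yaw 1.5677 shift(tool now) [552.5 -56.2   1.9] shift(tool after) [552.6 -54.5   3. ] rv [-0.001  0.002 -0.003] w 50.2 f [ 0.8 -0.3  0.2]
```

```bash
python3 steer.py '[[60,46,-5,0,0,0,0],[60,46,-5,0,0,0,0],[60,46,-5,0,0,0,0],[60,46,-5,0,0,0,0],[60,46,-5,0,0,0,0],[60,46,-5,0,0,0,0],[60,46,-5,0,0,0,0],[60,46,-5,0,0,0,0]]'
python3 steer.py '[[60,46,-5,0,0,0,0],[60,46,-5,0,0,0,0],[60,46,-5,0,0,0,0],[60,46,-5,0,0,0,0],[60,0,0,0,0,0,0],[60,0,0,0,0,0,0],[60,0,0,0,0,0,0]]'
python3 -c "
from h import *
c=shot('wrist','w12');go([490,170,350],np.pi/2)
print(packs(c,50));print('top',packs(shot('top','t3'),50))
print([(b[0],b[1][4]) for b in blobs(c,'green',60,1500)])
"
```

```text
time: 25.9
ee_pos: [503.6, -12.9, 349.5]
tool_rot: [-0.002, 0.707, 0.707, -0.001]
ft_force: [1.4, 0.5, 0.6]
gripper_width: 60.2
gripper_force: 0.0
time: 26.6
ee_pos: [484.4, 168.4, 349.6]
tool_rot: [-0.002, 0.707, 0.707, -0.002]
ft_force: [-0.3, -1.3, 0.4]
gripper_width: 60.1
gripper_force: 0.0
t 26.65 p [484.6 168.  349.6] yaw 1.569 shift(tool now) [ 2.   5.4 -0.4] shift(tool after) [ 2.   5.4 -0.4] rv [-0.005 -0.001 -0.002] w 59.9 f [-0.2  0.1  0.2]
[(549.1, 315.6, 79.4, 38.1, np.float64(0.078)), (556.0, 200.3, 78.7, 38.6, np.float64(0.183)), (413.7, 191.1, 79.9, 37.3, np.float64(0.122))]
top [(549.7, -398.1, 81.7, 44.1, np.float64(0.14)), (-9.1, -748.2, 77.2, 59.0, np.float64(1.453))]
[(array([343.30075188,  35.04887218]), np.int32(532)), (array([342.20645161, 154.18064516]), np.int32(310)), (array([214.85655738, 161.84016393]), np.int32(244))]
```

```bash
python3 -c "
from h import *
go([412.2,189.3,200],np.pi/2+.12)"
```

```text
t 26.7 p [484.6 167.9 349.6] yaw 1.5686 shift(tool now) [ 21.2 -71.8 150. ] shift(tool after) [ 29.9 -69.3 149.6] rv [-0.005 -0.001 -0.122] w 59.7 f [-0.4 -0.5 -0.2]
```

```bash
python3 steer.py '[[60,0,0,0,0,0,-0.122],[60,15,-35,30,0,0,0],[60,15,-34,30,0,0,0],[60,0,0,40,0,0,0],[60,0,0,42,0,0,0],[60,0,0,0,0,0,0],[60,0,0,0,0,0,0]]'
python3 -c "
from h import *
go([412.2,189.3,136],np.pi/2+.12)"
```

```text
time: 27.4
ee_pos: [411.7, 189.8, 208.3]
tool_rot: [-0.002, 0.663, 0.748, -0.002]
ft_force: [1.0, -0.1, 1.0]
gripper_width: 60.3
gripper_force: 0.0
t 27.4 p [411.7 189.8 208.3] yaw 1.691 shift(tool now) [-0.7  0.8 72.3] shift(tool after) [-0.6  0.4 72.3] rv [-0.006 -0.001  0.   ] w 60.3 f [ 1.  -0.1  1. ]
```

```bash
python3 steer.py '[[60,-0.5,0.4,36,0,0,0],[60,0,0,36,0,0,0],[60,0,0,0,0,0,0],[0,0,0,0,0,0,0],[0,0,0,0,0,0,0],[0,0,0,0,0,0,0],[0,0,0,0,0,0,0]]'
python3 steer.py '[[0,0,0,-20,0,0,0],[0,0,0,-40,0,0,0],[0,0,0,-45,0,0,0],[0,0,0,-45,0,0,0],[0,0,0,0,0,0,0],[0,0,0,0,0,0,0]]'
python3 - <<'E'
from h import *
ox=held(shot('wrist','w13'))
yaw=np.pi/2+RA; tx=np.array([np.cos(yaw),np.sin(yaw)])
t=railpt(-69.4,85,290);t[:2]-=ox*tx
go(t,yaw)
E
```

```text
time: 28.1
ee_pos: [412.8, 190.7, 138.7]
tool_rot: [-0.001, 0.663, 0.749, 0.0]
ft_force: [-2.1, -0.8, 7.7]
gripper_width: 10.6
gripper_force: 59.6
time: 28.7
ee_pos: [412.7, 190.3, 287.1]
tool_rot: [-0.001, 0.663, 0.749, -0.0]
ft_force: [-0.1, -0.4, -4.6]
gripper_width: 10.9
gripper_force: 59.0
rows 198 238 cols 228 326 len 33.5 75.9 off x 0.6 y 0.5
t 28.75 p [411.9 190.  285. ] yaw 1.6928 shift(tool now) [-397.   -11.5   -5.4] shift(tool after) [-396.8  -17.7   -5. ] rv [-0.006 -0.001 -0.016] w 10.9 f [ 0.4 -0.1 -4.4]
```

```bash
python3 steer.py '[[0,0,0,-5,-0.006,0,-0.016],[0,-45,-2,0,0,0,0],[0,-45,-2,0,0,0,0],[0,-45,-2,0,0,0,0],[0,-45,-2,0,0,0,0],[0,-45,-2,0,0,0,0],[0,-45,-2,0,0,0,0],[0,-45,-2,0,0,0,0]]'
python3 steer.py '[[0,-45,-2,0,0,0,0],[0,-37,-2,0,0,0,0],[0,0,0,25,0,0,0],[0,0,0,25,0,0,0],[0,0,0,0,0,0,0],[0,0,0,0,0,0,0],[0,0,0,0,0,0,0]]'
cat >> h.py <<'E'
def pre(fn,zt,rx=.6,ry=85,ox=None):
    c=shot('wrist',fn);o=held(c,138.7);ox=o if ox is None else ox
    s,p,M=state();h=cv2.cvtColor(c['pixels'],cv2.COLOR_RGB2HSV).astype(int)
    for y in (195,220,245):
        xs=[x for x in range(345,420) if h[y,x,1]<45 and h[y,x,2]>185]
        if xs:print(y,xs[0],xs[-1],((plane(c,[(xs[0]+xs[-1])/2,y],169)-p)@M).round(1))
    rel(zt,rx,ry,ox)
def rel(zt,rx,ry,ox):
    yaw=np.pi/2+RA; tx=np.array([np.cos(yaw),np.sin(yaw)])
    t=railpt(rx,ry,zt);t[:2]-=ox*tx;go(t,yaw)
E
python3 -c "
from h import *
pre('w14',240)"
```

```text
time: 29.55
ee_pos: [441.0, -125.3, 288.6]
tool_rot: [-0.002, 0.656, 0.754, 0.001]
ft_force: [0.9, 0.2, -3.4]
gripper_width: 10.6
gripper_force: 58.9
time: 30.25
ee_pos: [449.7, -205.4, 241.5]
tool_rot: [0.001, 0.656, 0.754, 0.001]
ft_force: [-0.4, -0.4, -3.0]
gripper_width: 10.9
gripper_force: 59.1
rows 196 236 cols 228 326 len 33.4 75.9 off x 2.0 y -0.8
195 369 387 [[24.  68.7 73.2]]
220 367 384 [[ 5.5 68.9 73.2]]
245 364 380 [[-14.1  68.5  73.2]]
t 30.3 p [ 449.9 -205.5  241.9] yaw 1.7096 shift(tool now) [-1.3 69.   2.2] shift(tool after) [-1.2 69.   1.9] rv [0.003 0.    0.001] w 11.2 f [ 0.3 -0.2 -3.5]
```

```bash
python3 steer.py '[[0,-1,20,2,0,0,0],[0,0,20,0,0,0,0],[0,0,15,0,0,0,0],[0,0,13.8,0,0,0,0],[0,0,0,0,0,0,0],[0,0,0,12,0,0,0],[0,0,0,8,0,0,0],[0,0,0,0,0,0,0]]'
python3 steer.py '[[0,0,0,4,0,0,0],[0,0,0,2,0,0,0],[0,0,0,2,0,0,0],[0,0,0,0,0,0,0]]'
python3 -c "
from h import *
rel(211.5,.6,-69,1.3)"
```

```text
time: 31.1
ee_pos: [515.9, -196.5, 215.8]
tool_rot: [-0.003, 0.657, 0.754, 0.0]
ft_force: [-0.2, 0.1, -3.3]
gripper_width: 11.0
gripper_force: 59.3
time: 31.5
ee_pos: [517.4, -197.1, 211.7]
tool_rot: [0.0, 0.657, 0.754, 0.001]
ft_force: [-3.6, 0.8, 2.4]
gripper_width: 11.0
gripper_force: 60.1
t 31.5 p [ 517.4 -197.1  211.7] yaw 1.7086 shift(tool now) [-1.536e+02  1.000e+00  1.000e-01] shift(tool after) [-153.6    1.     0.2] rv [ 0.002 -0.001  0.   ] w 11.0 f [-3.6  0.8  2.4]
```

```bash
python3 steer.py '[[0,0,0,-2,0,0,0],[0,-30,0,0,0,0,0],[0,-32,0,0,0,0,0],[0,-32,0,0,0,0,0],[0,-30,0,0,0,0,0],[0,-20,0,0,0,0,0],[0,-6.5,0,0,0,0,0],[0,-3,0,0,0,0,0]]'
python3 steer.py '[[0,0,0,1,0,0,0],[0,0,0,0,0,0,0]]'
python3 -c "
from h import *
rel(211.5,.6,-69,1.3)"
```

```text
time: 32.3
ee_pos: [538.8, -349.0, 211.9]
tool_rot: [-0.001, 0.657, 0.754, 0.001]
ft_force: [-1.0, 1.5, -0.9]
gripper_width: 10.7
gripper_force: 59.7
time: 32.5
ee_pos: [538.8, -349.0, 211.9]
tool_rot: [0.001, 0.657, 0.754, 0.0]
ft_force: [0.1, -1.3, -0.1]
gripper_width: 10.7
gripper_force: 59.9
t 32.5 p [ 538.8 -349.   211.9] yaw 1.7092 shift(tool now) [-0.1  0.6  0.4] shift(tool after) [-0.1  0.6  0.4] rv [0.002 0.001 0.001] w 10.7 f [ 0.1 -1.3 -0.1]
```

Release, then travel to pack B near (557,198).

```bash
python3 steer.py '[[50,0,0,0,0,0,0],[50,0,0,0,0,0,0],[50,0,0,0,0,0,0],[50,0,0,-20,0,0,0],[50,0,0,-40,0,0,0],[50,0,0,-40,0,0,0],[60,0,0,-20,0,0,-0.045]]'
python3 -c "
from h import *
go([557,155,330],np.pi/2+.183)"
```

```text
time: 33.2
ee_pos: [539.1, -349.2, 336.2]
tool_rot: [0.003, 0.639, 0.769, 0.001]
ft_force: [1.2, 0.2, 1.0]
gripper_width: 59.8
gripper_force: 0.0
t 33.2 p [ 539.1 -349.2  336.2] yaw 1.7553 shift(tool now) [492.4 110.1   5.2] shift(tool after) [492.5 109.4   6.2] rv [0.006 0.003 0.002] w 59.8 f [1.2 0.2 1. ]
```

```bash
python3 steer.py '[[60,44.8,10,0,0,0,0],[60,44.8,10,0,0,0,0],[60,44.8,10,0,0,0,0],[60,44.8,10,0,0,0,0],[60,44.8,10,0,0,0,0],[60,44.8,10,0,0,0,0],[60,44.8,10,0,0,0,0],[60,44.8,10,0,0,0,0]]'
python3 steer.py '[[60,44.8,10,0,0,0,0],[60,44.8,10,0,0,0,0],[60,44.8,10,0,0,0,0],[60,0,0,0,0,0,0],[60,0,0,0,0,0,0]]'
python3 -c "
from h import *
c=shot('wrist','w15');print(c['cam_to_world'][:2,3],packs(c,50))
go([557,198,208],np.pi/2+.183)
"
```

```text
time: 34.0
ee_pos: [551.6, 19.9, 332.1]
tool_rot: [0.0, 0.639, 0.769, 0.001]
ft_force: [-0.3, -0.1, -0.3]
gripper_width: 60.3
gripper_force: 0.0
time: 34.5
ee_pos: [556.7, 156.5, 331.9]
tool_rot: [-0.0, 0.639, 0.77, 0.001]
ft_force: [-0.7, -0.0, -0.7]
gripper_width: 60.3
gripper_force: 0.0
[540.98200374 236.99753743] [(550.9, 314.6, 76.5, 39.8, np.float64(0.078)), (557.7, 198.7, 76.1, 35.7, np.float64(0.187))]
t 34.55 p [556.9 155.4 332. ] yaw 1.7544 shift(tool now) [ 41.8   7.8 124. ] shift(tool after) [ 41.9   7.9 124. ] rv [ 0.001 -0.001  0.001] w 60.0 f [ 0.2 -0.5 -0.3]
```

```bash
python3 steer.py '[[60,21,4.3,30,0,0,0],[60,21,4.3,30,0,0,0],[60,0,0,32,0,0,0],[60,0,0,32,0,0,0],[60,0,0,0,0,0,0],[60,0,0,0,0,0,0]]'
python3 -c "
from h import *
go([557.7,198,136],np.pi/2+.185)
"
```

```text
time: 35.15
ee_pos: [558.2, 197.1, 208.4]
tool_rot: [-0.0, 0.64, 0.768, 0.001]
ft_force: [-0.2, 0.5, -1.1]
gripper_width: 60.0
gripper_force: 0.0
t 35.15 p [558.2 197.1 208.4] yaw 1.7517 shift(tool now) [ 0.9 -0.3 72.4] shift(tool after) [ 1.  -0.3 72.4] rv [ 0.001 -0.001 -0.004] w 60.0 f [-0.2  0.5 -1.1]
```

```bash
python3 steer.py '[[60,0.5,0,36,0,0,0],[60,0,0,36,0,0,0],[60,0,0,0,0,0,0],[0,0,0,0,0,0,0],[0,0,0,0,0,0,0],[0,0,0,0,0,0,0],[0,0,0,0,0,0,0]]'
python3 steer.py '[[0,0,0,-20,0,0,0],[0,0,0,-40,0,0,0],[0,0,0,-45,0,0,0],[0,0,0,-50,0,0,0.049],[0,0,0,0,0,0,0],[0,0,0,0,0,0,0]]'
python3 - <<'E'
from h import *
ox=held(shot('wrist','w16'),138.7)
rel(290,-69.4,85,ox)
E
```

```text
time: 35.85
ee_pos: [558.9, 199.4, 139.1]
tool_rot: [0.001, 0.64, 0.769, 0.003]
ft_force: [-3.3, -0.6, 7.3]
gripper_width: 10.7
gripper_force: 59.8
time: 36.45
ee_pos: [558.3, 199.0, 293.1]
tool_rot: [0.001, 0.658, 0.753, 0.003]
ft_force: [-0.4, -0.1, -4.3]
gripper_width: 11.2
gripper_force: 58.8
rows 198 238 cols 227 325 len 34.1 77.1 off x -0.8 y -0.0
t 36.5 p [557.5 198.8 290.3] yaw 1.705 shift(tool now) [-3.847e+02 -1.617e+02 -2.000e-01] shift(tool after) [-3.841e+02 -1.631e+02  3.000e-01] rv [ 0.    -0.001 -0.003] w 11.0 f [-0.1  0.1 -4.6]
```

```bash
python3 steer.py '[[0,-25,-41,0,0,0,0],[0,-25,-41,0,0,0,0],[0,-25,-41,0,0,0,0],[0,-25,-40,0,0,0,0],[0,-47,0,0,0,0,0],[0,-47,0,0,0,0,0],[0,-47,0,0,0,0,0],[0,-47,0,0,0,0,0]]'
python3 steer.py '[[0,-47,0,0,0,0,0],[0,-47,0,0,0,0,0],[0,0,0,25,0,0,0],[0,0,0,25,0,0,0],[0,0,0,0,0,0,0],[0,0,0,0,0,0,0],[0,0,0,0,0,0,0]]'
python3 -c "
from h import *
pre('w17',240)"
```

```text
time: 37.3
ee_pos: [433.4, -109.7, 287.5]
tool_rot: [-0.003, 0.658, 0.753, 0.0]
ft_force: [0.2, 0.6, -2.8]
gripper_width: 11.2
gripper_force: 60.0
time: 38.0
ee_pos: [447.7, -201.3, 241.0]
tool_rot: [0.0, 0.658, 0.753, 0.001]
ft_force: [0.1, -0.2, -1.8]
gripper_width: 10.7
gripper_force: 60.1
rows 200 241 cols 228 327 len 34.6 76.7 off x -1.5 y -0.5
195 372 389 [[24.2 70.1 72.8]]
220 369 386 [[ 5.7 70.1 72.8]]
245 366 383 [[-13.8  70.1  72.8]]
t 38.05 p [ 447.9 -201.4  241.6] yaw 1.7056 shift(tool now) [-1.8 70.4  1.8] shift(tool after) [-2.  70.4  1.6] rv [ 0.003 -0.    -0.003] w 10.9 f [ 1.1 -0.4 -2.3]
```

```bash
python3 steer.py '[[0,-2,20,2,0,0,-0.003],[0,0,20,0,0,0,0],[0,0,15,0,0,0,0],[0,0,15.2,0,0,0,0],[0,0,0,0,0,0,0],[0,0,0,12,0,0,0],[0,0,0,8,0,0,0],[0,0,0,0,0,0,0]]'
python3 steer.py '[[0,0,0,4,0,0,0],[0,0,0,2,0,0,0],[0,0,0,2,0,0,0],[0,0,0,0,0,0,0]]'
python3 -c "
from h import *
rel(211.5,.6,-31,-1.5)"
```

```text
time: 38.85
ee_pos: [515.6, -193.4, 216.0]
tool_rot: [-0.002, 0.657, 0.754, 0.0]
ft_force: [0.5, -0.5, -3.8]
gripper_width: 10.7
gripper_force: 60.0
time: 39.25
ee_pos: [517.0, -194.0, 212.0]
tool_rot: [0.0, 0.657, 0.754, 0.001]
ft_force: [-3.2, 0.8, 2.8]
gripper_width: 11.1
gripper_force: 61.0
t 39.25 p [ 517. -194.  212.] yaw 1.7076 shift(tool now) [-115.9    1.1    0.4] shift(tool after) [-115.9    1.     0.5] rv [ 0.002 -0.001 -0.001] w 11.1 f [-3.2  0.8  2.8]
```

```bash
python3 steer.py '[[0,0,0,-2,0,0,0],[0,-30,0,0,0,0,0],[0,-32,0,0,0,0,0],[0,-30,0,0,0,0,0],[0,-14,0,0,0,0,0],[0,-6.5,0,0,0,0,0],[0,-3.4,0,0,0,0,0],[0,0,0,1,0,0,0]]'
python3 steer.py '[[50,0,0,0,0,0,0],[50,0,0,0,0,0,0],[50,0,0,0,0,0,0],[50,0,0,-20,0,0,0],[50,0,0,-40,0,0,0],[50,0,0,-40,0,0,0],[60,0,0,-20,0,0,0.06]]'
python3 -c "
from h import *
s,p,M=state();print('rail y',(p[:2]-RO)@RY)
go([551,275,330],np.pi/2+.078)"
```

```text
time: 40.05
ee_pos: [533.2, -308.6, 212.0]
tool_rot: [0.001, 0.657, 0.754, 0.001]
ft_force: [-1.7, -1.2, 3.8]
gripper_width: 10.9
gripper_force: 61.0
time: 40.75
ee_pos: [533.5, -308.9, 336.1]
tool_rot: [0.003, 0.68, 0.733, 0.001]
ft_force: [0.7, 0.1, 1.0]
gripper_width: 60.3
gripper_force: 0.0
rail y -29.72671283198217
t 40.75 p [ 533.5 -308.9  336.1] yaw 1.6467 shift(tool now) [580.9  61.8   4.9] shift(tool after) [580.8  63.    6.1] rv [ 0.006  0.003 -0.002] w 60.3 f [0.7 0.1 1. ]
```

```bash
python3 steer.py '[[60,44.7,4.8,0,0,0,0],[60,44.7,4.8,0,0,0,0],[60,44.7,4.8,0,0,0,0],[60,44.7,4.8,0,0,0,0],[60,44.7,4.8,0,0,0,0],[60,44.7,4.8,0,0,0,0],[60,44.7,4.8,0,0,0,0],[60,44.7,4.8,0,0,0,0]]'
python3 steer.py '[[60,44.7,4.8,0,0,0,0],[60,44.7,4.8,0,0,0,0],[60,44.7,4.8,0,0,0,0],[60,44.7,4.8,0,0,0,0],[60,44.7,4.8,0,0,0,0],[60,0,0,0,0,0,0],[60,0,0,0,0,0,0]]'
python3 -c "
from h import *
c=shot('wrist','w18');print(c['cam_to_world'][:2,3],packs(c,50))
go([550.9,317.3,208],np.pi/2+.078)
"
```

```text
time: 41.55
ee_pos: [543.2, 52.7, 332.1]
tool_rot: [0.0, 0.679, 0.734, 0.001]
ft_force: [0.2, 0.4, 0.8]
gripper_width: 59.8
gripper_force: 0.0
time: 42.25
ee_pos: [550.0, 276.4, 331.7]
tool_rot: [-0.0, 0.678, 0.735, 0.0]
ft_force: [-0.3, 0.4, -0.1]
gripper_width: 60.3
gripper_force: 0.0
[542.91869597 358.0234526 ] [(550.8, 318.4, 76.4, 34.3, np.float64(0.081))]
t 42.3 p [550.2 275.2 332.1] yaw 1.6482 shift(tool now) [ 41.8   3.8 124.2] shift(tool after) [ 41.9   3.9 124.1] rv [ 0.001 -0.001 -0.001] w 59.7 f [-0.7 -0.5 -0.5]
```

```bash
python3 steer.py '[[60,21,2,30,0,0,0],[60,21.5,2,30,0,0,0],[60,0,0,32,0,0,0],[60,0,0,32,0,0,0],[60,0,0,0,0,0,0],[60,0,0,0,0,0,0]]'
python3 -c "
from h import *
go([550.9,318.1,136],np.pi/2+.08)
"
```

```text
time: 42.9
ee_pos: [551.5, 316.8, 208.7]
tool_rot: [-0.0, 0.68, 0.733, 0.001]
ft_force: [-0.0, 0.5, 1.0]
gripper_width: 59.7
gripper_force: 0.0
t 42.9 p [551.5 316.8 208.7] yaw 1.6458 shift(tool now) [ 1.2 -0.6 72.7] shift(tool after) [ 1.3 -0.5 72.7] rv [ 0.001 -0.001 -0.005] w 59.7 f [-0.   0.5  1. ]
```

```bash
python3 steer.py '[[60,0,0,36,0,0,0],[60,0,0,36,0,0,0],[60,0,0,0,0,0,0],[0,0,0,0,0,0,0],[0,0,0,0,0,0,0],[0,0,0,0,0,0,0],[0,0,0,0,0,0,0]]'
python3 steer.py '[[0,0,0,-20,0,0,0],[0,0,0,-40,0,0,0],[0,0,0,-45,0,0,0],[0,0,0,-50,0,0,-0.061],[0,0,0,0,0,0,0],[0,0,0,0,0,0,0]]'
python3 - <<'E'
from h import *
ox=held(shot('wrist','w19'),138.7)
rel(290,-69.4,85,ox)
E
```

```text
time: 43.6
ee_pos: [552.1, 319.0, 139.6]
tool_rot: [0.0, 0.679, 0.734, 0.003]
ft_force: [-3.2, -0.6, 8.8]
gripper_width: 10.8
gripper_force: 60.0
time: 44.2
ee_pos: [551.6, 318.3, 293.3]
tool_rot: [0.001, 0.657, 0.754, 0.003]
ft_force: [0.1, 0.2, -4.8]
gripper_width: 10.9
gripper_force: 58.8Traceback (most recent call last):
  File "<stdin>", line 2, in <module>
  File "h.py", line 86, in held
    e=np.array([r.min()-.5,r.max()+.5,q.min()-.5,q.max()+.5])
                ~~~~~^^
    return umr_minimum(a, axis, None, out, keepdims, initial, where)
ValueError: zero-size array to reduction operation minimum which has no identity
```

Run:
```python
from h import *
c=load('w19');h=cv2.cvtColor(c['pixels'],cv2.COLOR_RGB2HSV).astype(int)
print([(y,h[y,240].tolist()) for y in range(184,246,2)])
rel(290,-69.4,85,0)
```

```text
[(184, [17, 120, 34]), (186, [24, 186, 104]), (188, [27, 173, 96]), (190, [55, 117, 72]), (192, [51, 128, 72]), (194, [25, 172, 114]), (196, [24, 195, 114]), (198, [23, 196, 186]), (200, [27, 181, 231]), (202, [24, 140, 82]), (204, [13, 48, 48]), (206, [18, 54, 47]), (208, [18, 62, 49]), (210, [13, 43, 42]), (212, [9, 53, 48]), (214, [11, 57, 49]), (216, [4, 44, 46]), (218, [13, 42, 43]), (220, [13, 38, 47]), (222, [7, 48, 48]), (224, [26, 45, 45]), (226, [13, 50, 46]), (228, [8, 23, 45]), (230, [11, 43, 47]), (232, [9, 42, 43]), (234, [4, 37, 48]), (236, [24, 138, 94]), (238, [23, 179, 168]), (240, [11, 147, 83]), (242, [11, 126, 83]), (244, [10, 143, 82])]
t 44.25 p [550.9 317.9 290.3] yaw 1.7085 shift(tool now) [-5.038e+02 -1.729e+02 -2.000e-01] shift(tool after) [-5.038e+02 -1.729e+02  3.000e-01] rv [-0.    -0.001  0.   ] w 10.9 f [-0.5 -0.6 -3.9]
```

```bash
python3 steer.py '[[0,-35,-34.6,0,0,0,0],[0,-35,-34.6,0,0,0,0],[0,-35,-34.6,0,0,0,0],[0,-35,-34.6,0,0,0,0],[0,-35,-34.6,0,0,0,0],[0,-46,0,0,0,0,0],[0,-46,0,0,0,0,0],[0,-46,0,0,0,0,0]]'
python3 steer.py '[[0,-46,0,0,0,0,0],[0,-48,0,0,0,0,0],[0,-48,0,0,0,0,0],[0,-48,0,0,0,0,0],[0,0,0,25,0,0,0],[0,0,0,25,0,0,0],[0,0,0,0,0,0,0],[0,0,0,0,0,0,0]]'
sed -i 's/a\[:,2\]>238/a[:,2]>225/' h.py
python3 -c "
from h import *
pre('w20',240)"
```

```text
time: 45.05
ee_pos: [421.3, -17.1, 287.6]
tool_rot: [-0.002, 0.657, 0.754, -0.0]
ft_force: [1.6, 0.7, -2.6]
gripper_width: 10.8
gripper_force: 60.3
time: 45.85
ee_pos: [448.1, -203.2, 238.0]
tool_rot: [-0.003, 0.657, 0.754, 0.001]
ft_force: [-0.8, -0.0, -2.9]
gripper_width: 11.1
gripper_force: 60.2
rows 201 242 cols 228 327 len 34.4 76.2 off x -1.4 y -1.3
195 374 392 [[25.5 69.9 70.9]]
220 371 389 [[ 7.5 69.8 70.8]]
245 369 386 [[-11.7  70.2  70.8]]
t 45.9 p [ 448.9 -203.5  239.8] yaw 1.7092 shift(tool now) [ 0.1 69.7 -0.2] shift(tool after) [ 0.1 69.7 -0.2] rv [ 0.    -0.002  0.001] w 11.1 f [-0.7  0.4 -3.1]
```

```bash
python3 steer.py '[[0,0,20,0,0,0,0],[0,0,20,0,0,0,0],[0,0,15,0,0,0,0],[0,0,15,0,0,0,0],[0,0,0,0,0,0,0],[0,0,0,12,0,0,0],[0,0,0,8,0,0,0],[0,0,0,0,0,0,0]]'
python3 steer.py '[[0,0,0,4,0,0,0],[0,0,0,2,0,0,0],[0,0,0,2,0,0,0],[0,0,0,0,0,0,0]]'
python3 -c "
from h import *
rel(211.5,.6,7,-1)"
```

```text
time: 46.7
ee_pos: [516.8, -193.7, 218.0]
tool_rot: [-0.002, 0.657, 0.754, 0.0]
ft_force: [-0.2, -0.5, -4.5]
gripper_width: 10.9
gripper_force: 60.2
time: 47.1
ee_pos: [518.4, -194.3, 212.8]
tool_rot: [0.0, 0.657, 0.754, 0.001]
ft_force: [-0.7, 0.0, -2.4]
gripper_width: 11.1
gripper_force: 60.4
t 47.1 p [ 518.4 -194.3  212.8] yaw 1.7086 shift(tool now) [-77.9  -0.4   1.2] shift(tool after) [-77.9  -0.4   1.3] rv [ 0.002 -0.001  0.   ] w 11.1 f [-0.7  0.  -2.4]
```

```bash
python3 steer.py '[[0,-25,0,-1,0,0,0],[0,-30,0,0,0,0,0],[0,-15,0,0,0,0,0],[0,-6,0,0,0,0,0],[0,-3,0,0,0,0,0],[0,0,0,1,0,0,0],[0,0,0,1,0,0,0],[0,0,0,0,0,0,0]]'
python3 -c "
from h import *
rel(211.5,.6,7,-1)"
```

```text
time: 47.9
ee_pos: [529.3, -272.2, 212.5]
tool_rot: [0.001, 0.656, 0.754, 0.001]
ft_force: [-0.7, -1.0, 1.3]
gripper_width: 10.6
gripper_force: 60.9
t 47.9 p [ 529.3 -272.2  212.5] yaw 1.7094 shift(tool now) [ 0.8 -0.5  1. ] shift(tool after) [ 0.8 -0.5  1. ] rv [0.002 0.    0.001] w 10.6 f [-0.7 -1.   1.3]
```

```bash
python3 steer.py '[[50,0,0,0,0,0,0],[50,0,0,0,0,0,0],[50,0,0,0,0,0,0],[50,0,0,-20,0,0,0],[50,0,0,-40,0,0,0],[50,0,0,-45,0,0,0],[85,0,-40,-30,0,0,0],[85,0,-40,0,0,0,0]]'
python3 -c "
from h import *
c=shot('wrist','w21');c2=shot('side','s4')
print([(b[0],b[1][4],solvev(c2,b[0])) for b in blobs(c2,'red',15)])
a=c2['pixels'][90:340,200:420,::-1]
o=np.zeros((420,800,3),np.uint8);o[:,:420]=c['pixels'][:,130:550,::-1];o[:420,425:795]=cv2.resize(a,(370,420))
cv2.imwrite('pics/f1.png',o)"
```

```text
time: 48.7
ee_pos: [450.8, -284.3, 352.1]
tool_rot: [0.005, 0.656, 0.755, 0.001]
ft_force: [-0.2, -1.3, 0.8]
gripper_width: 76.7
gripper_force: 0.0
[(array([311.14285714, 108.60714286]), np.int32(28), (np.float64(0.9099999999999995), np.float64(130.38114581417233))), (array([249.15909091, 234.65909091]), np.int32(44), (np.float64(0.09999999999999991), np.float64(0.731156389739638)))]
```

View pics/f1.png

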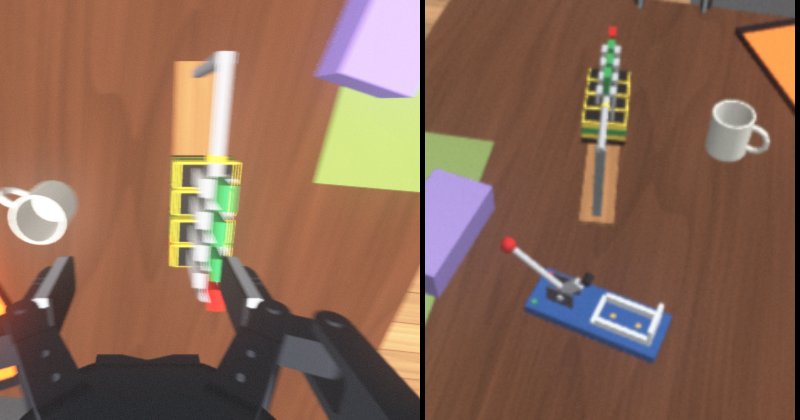

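All four packs hang side by side beyond the yellow mark (mark at ~(218,160), packs at rows 160–300 in the left half). The clamp is open, and the mug and box have not moved. I'll let things settle, check for motion, and hand in.

```bash
python3 steer.py '[[85,0,0,0,0,0,0],[85,0,0,0,0,0,0],[85,0,0,0,0,0,0],[85,0,0,0,0,0,0],[85,0,0,0,0,0,0],[85,0,0,0,0,0,0],[85,0,0,0,0,0,0],[85,0,0,0,0,0,0]]'; python3 -c "
from h import *
import time
a=shot('side')['pixels'].astype(int);b=[shot('side') for _ in range(4)][-1]['pixels'].astype(int)
print('diff',abs(a-b)[90:190,270:340].max())
s,p,M=state();print(s['ft_force'],s['time'])
print(manip.finish_job())"
```

```text
time: 49.6
ee_pos: [450.0, -283.7, 346.2]
tool_rot: [-0.0, 0.657, 0.754, 0.001]
ft_force: [0.3, -0.4, 0.3]
gripper_width: 85.0
gripper_force: 0.0
diff 12
[0.43928775 0.6958776  0.64584513] 49.85
the job is handed in; nothing more can be done
None
```

The red pack was seated, clamp-checked and unclamped, all four packs hang on the rail past the yellow mark with the clamp open, and the job is handed in at 49.9 s; no pass/fail result was returned.

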